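Line up the store canisters on the counter rack

ROBOT

A 7-joint arm with a two-finger parallel gripper is mounted at the origin on the work surface. World frame = base frame: x ahead of the robot, y to its left, z up, the work surface at z = 0. Lengths are in m, angles in degrees, forces in N, time in s.
With the tool pointing down it reaches from about 0.425 to 1.025 m from the base axis. Payload 9.4 kg.
Tool frame: the origin (TCP) lies on the centre line of the jaws, within the pads' length; the fingertips stand 11 mm ahead of it and the grasp point (between the pads) lies 8 mm behind it; z points along the fingers, y is the direction in which the jaws open and shut (so a half turn about z gives the same grasp; the last joint's range is limited). The gripper opens to 93 mm and grips with 3 to 60 N. Pads are 15 mm wide; open, the fingers measure 128 mm over their backs; the gripper's body (75 mm by 188 mm) begins 65 mm behind the grasp point.
Start: joints at [-71.603, 34.337, -0.143, 91.639, 0.103, 54.024, -4.572], TCP at [0.281, 0.668, 0.23] pointing down, gripper open.
Joint ranges: [-147.43, 147.43], [-19.82, 112.94], [-74.19, 73.91], [6.32, 146.72], [-59.91, 239.91], [6.04, 106.73], [-150.56, 150.56]. Speed limits (degrees/s): [127.2, 127.2, 172.46, 172.46, 180, 180, 180].

INTERFACE

Orientations are given as [roll, pitch, yaw] about the fixed x, y, z axes, in that order (R = Rz(yaw) Ry(pitch) Rx(roll)).
In Python, from plant import * gives the robot as it stands.
- The arm moves only by the tool servo_tool, never from a script. Its argument "deltas" is a list of rows, each a list of 5 numbers: the shift along the tool's x, y, z in mm, then the turn about the tool's z in rad, then the finger opening in mm, from 0 to 93. A call has 1 to 20 rows; each row is the pose to reach, as a shift and turn from the pose measured when the call began, along the tool's axes at that moment; what a row does not reach only later rows make up. A row lasts 1/12 s, in which the tool goes at most 41.7 mm and 7.16 degrees, less where a joint would pass 70% of its speed; a pose out of reach is approached as far as the arm can. A call with a gripper value outside its range is refused whole. The fingers move at their own pace and stop on an object; the grip force is fixed at half the most. Time passes only in rows, so rows that repeat a pose let the fingers close. It gives the time, the measured TCP pose, the force and the opening at its end, in the units of the state.
- get_obs(): the state, without advancing time (a new reading comes with each control period).
- snapshot(name): name is "scene" or "top"; returns the picture (480x640x3 uint8, red, green, blue); there is no depth.
- camera_model(name): a dict with "fx", "fy", "cx", "cy" (pixels), "k1" (the pictures are not rectified: a ray, as slopes to the right and down, at radius r is drawn at 1 + k1 r^2 times it, then the intrinsics apply), "rvec" (rotation vector, rad) and "tvec" (3), from world to camera coordinates, as OpenCV has them. Camera axes: x right, y down, z forward; pixel columns grow to the right and rows downward; lengths in m; the calibration is good to about 2 mm. A picture is of the moment at which its call begins. camera_model takes no time and is no camera call.
- job_done(): hands the job in, once; it reports no verdict.
The state is a dict: "time": time; "joints": joint angles; "dq": joint speeds; "tau": joint torques, N m; "position": TCP position; "ee_rot": TCP orientation; "contact_force": force on the tool from outside, world axes, zero at the start; "torque": the same for the moment, N m; "width": finger opening in m.
Only numpy, scipy, OpenCV 4.12 (cv2) and the standard library are available. Lean on these libraries where they do the work, as an engineer would, in place of code of your own. Each camera call takes 0.05 s, during which the arm holds its last target. There are 200 camera calls.

TASK

Tidy the three square aluminium canisters on the lower shelf of the wooden counter rack into one neat row, in whatever order they stand: each pushed back squarely against the back rail, and all slid up side by side against the rack's left-hand side panel (left as seen from the robot), leaving no gaps. The rack only stands on the counter, so stop pushing when a canister is home rather than shoving the rack along, and leave the cup, salt cellar, plate and forks where they are.

Things in the scene. Friction and masses are not known exactly. Their poses are not given: they have to be found in the camera images.
- rack: two-tier plywood counter rack, 470 (y) x 230 (x) x 246 mm high, about 2.2 kg, standing loose on the counter, open front to -x (the robot); with its load it slides when pushed with only 8 to 17 N. Origin: centre of its underside, z up. Its lower shelf board spans x -115 to 115, y -235 to 235 mm, top face at z = 30 mm. Canisters slide on it, and it on the counter, with friction near 0.35
- rail_mid (a point): middle of the front face of the rack's back rail: rack frame (90, 0, 77) mm, axes as the rack's. The rail runs along y over the whole width, from z = 65 to 90 mm. A canister touching it squarely has its centre at rack x = 44 and its front face at rack x = -2 mm
- upper_edge (a point): middle of the front lower edge of the rack's upper wire shelf: rack frame (10, 0, 240) mm. Five 6 mm steel wires make this shelf from here back to x = 105 mm, side to side. An upright gripper strikes it before a canister is home or its side can be reached; fingers tilted 30 to 40 degrees (pointing down and away from the robot) pass in below it
- panel_left (a point): centre of the inner face of the rack's low left side panel: rack frame (62, 215, 70) mm, axes as the rack's. The two side panels are 18 mm thick, on the rear part only: rack x from 20 to 105, z from 30 to 110 mm. An 18 mm post behind each (x from 87 to 105) carries the upper shelf
- panel_right (a point): the same for the right side panel: rack frame (62, -215, 70) mm
- canister_tall: the tallest of three store canisters: bare aluminium, closed, flat lid, 92 x 92 mm square, edges rounded 6 mm, 86 mm high, 0.2 to 0.6 kg (contents differ), too wide to grasp. Origin: centre of its underside; x and y along its sides, z up. It stands on the rack's lower board, out of line, up to 0.15 rad askew; which one stands where changes
- canister_mid: the middle one of three store canisters: bare aluminium, closed, flat lid, 92 x 92 mm square, edges rounded 6 mm, 80 mm high, 0.2 to 0.6 kg (contents differ), too wide to grasp. Origin: centre of its underside; x and y along its sides, z up. It stands on the rack's lower board, out of line, up to 0.15 rad askew; which one stands where changes
- canister_low: the lowest of three store canisters: bare aluminium, closed, flat lid, 92 x 92 mm square, edges rounded 6 mm, 74 mm high, 0.2 to 0.6 kg (contents differ), too wide to grasp. Origin: centre of its underside; x and y along its sides, z up. It stands on the rack's lower board, out of line, up to 0.15 rad askew; which one stands where changes
- cup: an aluminium cup, 76 mm across, 85 mm high, standing on the rack's upper shelf; origin under its centre; leave alone
- salt_cellar: a white plastic salt cellar with a closed flip lid, 64 mm across, 66 mm high, standing on the rack's upper shelf; origin under its centre; leave alone
- plate: a white ceramic plate, 210 mm across, 22 mm high, lying on the counter to the right of the rack; origin under its centre; leave alone
- fork_1: a steel fork, about 197 mm long, lying on the counter to the left of the rack; origin under its middle; leave alone
- fork_2: a second such fork beside it; leave alone
Mind the look-alikes: they are no part of the job. What is shaped like the canister_low but green or orange is not meant.

How it is judged (in metres and radians):
At the end, for the whole second after the job is handed in: All three canisters at rest upright on the lower board, within 0.05 rad of the rack's line, each within 3 mm of the back rail; the gaps from left panel through the row add up to under 5 mm. Rack shifted under 6 mm, bystanders under 20 mm (x of each of canister_tall, canister_mid, canister_low in the frame of rack above 0.041 m and y of each of canister_tall, canister_mid, canister_low in the frame of rack above -0.02 m and z of each of canister_tall, canister_mid, canister_low in the frame of rack below 0.034 m and (angle between the x axis of canister_tall and the x axis of rack, either way round below 0.05 rad or angle between the x axis of canister_tall and the y axis of rack, either way round below 0.05 rad) and angle between each of canister_tall, canister_mid, canister_low's own z axis and vertical below 0.04 rad and linear speed of each of canister_tall, canister_mid, canister_low below 0.01 m/s and (angle between the x axis of canister_mid and the x axis of rack, either way round below 0.05 rad or angle between the x axis of canister_mid and the y axis of rack, either way round below 0.05 rad) and (angle between the x axis of canister_low and the x axis of rack, either way round below 0.05 rad or angle between the x axis of canister_low and the y axis of rack, either way round below 0.05 rad)); the robot touches nothing.
It fails at once if the rack is shoved along the counter: either side panel more than 6 mm from its starting place (distance of any of panel_left, panel_right from where it was at the start of the episode above 0.006 m).
It fails at once if the cup, salt cellar, plate or a fork is shifted more than 20 mm (distance of any of cup, salt_cellar, plate, fork_1, fork_2 from where it was at the start of the episode above 0.02 m).
It also fails if it takes over 58 s, if anything falls off the work surface, if the arm or the gripper's body presses on something with over 40 N, if the wrist force passes 120 N, or if a joint passes its speed limit or range.

## Working session

There is one attempt and no reset: what is moved stays moved. The work goes in short steps, Python scripts to look and compute and a tool call to move; the robot and the scene stay as the last step left them, time stands still between calls to the robot, and variables do not carry over. Pictures are saved under pics/ and viewed, about 8 in all and at most 12, crops included, and the job is handed in when it is done.

Besides the shell and the picture viewer there is one more tool, called after ">>>" by a JSON object that holds its "fn" and its "kwargs". servo_tool: Moves the arm, as the interface text tells. Its arguments: {"type":"object","properties":{"deltas":{"type":"array"}},"required":["deltas"]}

```bash
ls; mkdir -p pics; python3 - <<'E'
from plant import *
import cv2
o=get_obs();print(o)
for n in("scene","top"):
    cv2.imwrite(f"pics/{n}0.png",snapshot(n)[:,:,::-1]);print(n,camera_model(n))
E
```

```text
pics
{'time': 0.0, 'joints': array([-71.603995  ,  34.38561871,  -0.14653844,  91.68083405,
         0.10366599,  54.02404936,  -4.57352463]), 'dq': array([-0.01704884, -0.00143662, -0.08960045, -0.01252367, -0.03197745,
       -0.0068807 , -0.05597698]), 'tau': array([-7.48158964e-04, -7.65059066e+01,  1.49656858e+00, -2.52367347e+01,
       -5.25078177e-02,  1.68208609e-02,  1.64198427e-04]), 'position': array([0.28066419, 0.66795353, 0.22874647]), 'ee_rot': array([-1.79909999e+02,  8.24071280e-03,  1.57212438e+02]), 'contact_force': array([-1.14237612,  0.18134841, -0.19099866]), 'torque': array([ 0.02453687, -0.03043307,  0.05179074]), 'width': 0.0932973312247763}
scene {'fx': 460.00451428813517, 'fy': 460.00451428813517, 'cx': 320.2353218520352, 'cy': 239.49023953405802, 'k1': 0.0014382151943689082, 'rvec': array([ 1.27372981,  2.25389113, -0.95779412]), 'tvec': array([ 0.31950409, -0.19023237,  1.53602136])}
top {'fx': 446.8550743826022, 'fy': 446.8550743826022, 'cx': 321.17423068788906, 'cy': 248.57687549833418, 'k1': -0.057126796733690685, 'rvec': array([ 2.10940939, -2.12156431,  0.22221104]), 'tvec': array([-0.03161967,  0.56932445,  1.3058802 ])}
```

View pics/scene0.png

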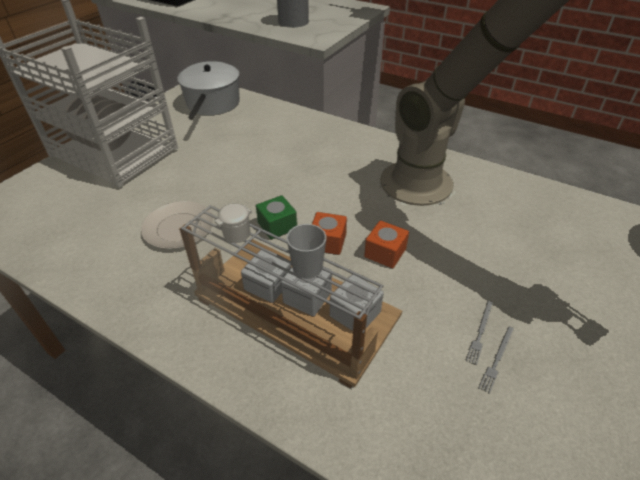

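View pics/top0.png

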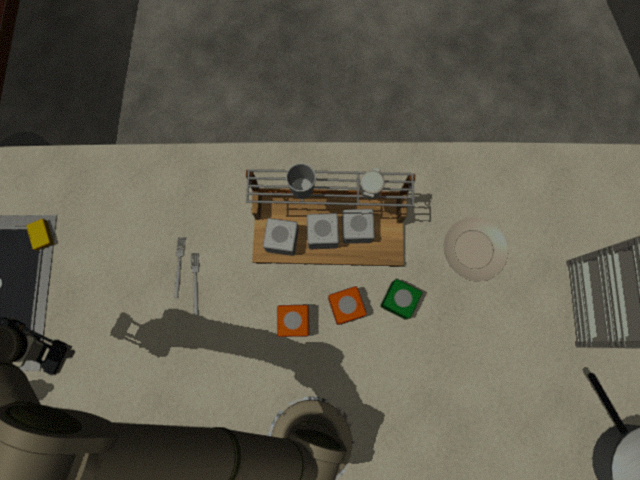

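The scene view looks from behind the rack: grey canisters are near (262,280), (305,288) and (355,300), with orange and green look-alikes on the counter in front at (277,215), (328,230) and (387,243). In the top view the grey candidates are at (281,236), (323,230) and (358,225) on the board. The look-alikes are at (292,320) orange, (348,305) orange and (403,298) green. The three grey ones on the board are the ones I want, so I'll check them in close crops.

```bash
cat > h.py <<'E'
import numpy as np, cv2
from plant import *
def cam(n):
    c=camera_model(n);R=cv2.Rodrigues(c['rvec'])[0];return c,R,np.array(c['tvec'])
def proj(n,P):
    c,R,t=cam(n);q=np.atleast_2d(P)@R.T+t;s=q[:,:2]/q[:,2:];r2=(s**2).sum(1,keepdims=True);s=s*(1+c['k1']*r2)
    return s*[c['fx'],c['fy']]+[c['cx'],c['cy']]
def unproj(n,uv,z):
    c,R,t=cam(n);s=(np.atleast_2d(uv)-[c['cx'],c['cy']])/[c['fx'],c['fy']];d=s.copy()
    for _ in range(5): d=s/(1+c['k1']*(d**2).sum(1,keepdims=True))
    r=np.c_[d,np.ones(len(d))]@R;o=-R.T@t;k=(z-o[2])/r[:,2];return o+k[:,None]*r
def crop(n,im,x,y,w,h,k,name):
    c=cv2.resize(im[y:y+h,x:x+w,::-1],None,fx=k,fy=k,interpolation=cv2.INTER_CUBIC)
    for i in range(0,w,10): cv2.putText(c,str(x+i),(int(i*k),8),0,.3,(0,0,255)) if i%20==0 else 0; cv2.line(c,(int(i*k),10),(int(i*k),14),(0,0,255))
    for i in range(0,h,10): cv2.putText(c,str(y+i),(0,int(i*k)+4),0,.3,(0,0,255))
    cv2.imwrite(f"pics/{name}.png",c)
E
python3 - <<'E'
from h import *
t=cv2.imread("pics/top0.png")[:,:,::-1];s=cv2.imread("pics/scene0.png")[:,:,::-1]
a=cv2.resize(t[155:280,240:420],None,fx=4.4,fy=4.4,interpolation=cv2.INTER_CUBIC)
crop("top",t,240,160,180,120,4.4,"c1");crop("scene",s,175,190,240,200,3,"c2")
for n,uv,z in(("top",(254,264),.03),("top",(405,266),.03),("top",(248,203),.24),("top",(414,206),.24)):print(uv,unproj(n,uv,z)[0].round(3))
print(unproj("top",[(281,236),(323,230),(358,225)],.11).round(3))
print(unproj("top",[(292,320),(348,305),(403,298),(180,270)],.074).round(3))
E
```

```text
(254, 264) [0.527 0.173 0.03 ]
(405, 266) [ 0.518 -0.295  0.03 ]
(248, 203) [0.658 0.163 0.24 ]
(414, 206) [ 0.648 -0.286  0.24 ]
[[ 0.597  0.084  0.11 ]
 [ 0.615 -0.04   0.11 ]
 [ 0.629 -0.144  0.11 ]]
[[ 0.353  0.052  0.074]
 [ 0.396 -0.113  0.074]
 [ 0.415 -0.276  0.074]
 [ 0.503  0.389  0.074]]
```

View pics/c1.png

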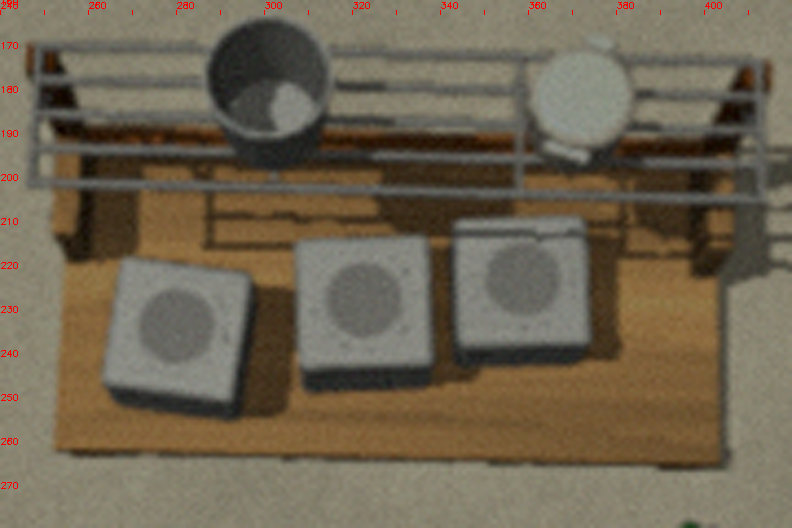

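View pics/c2.png

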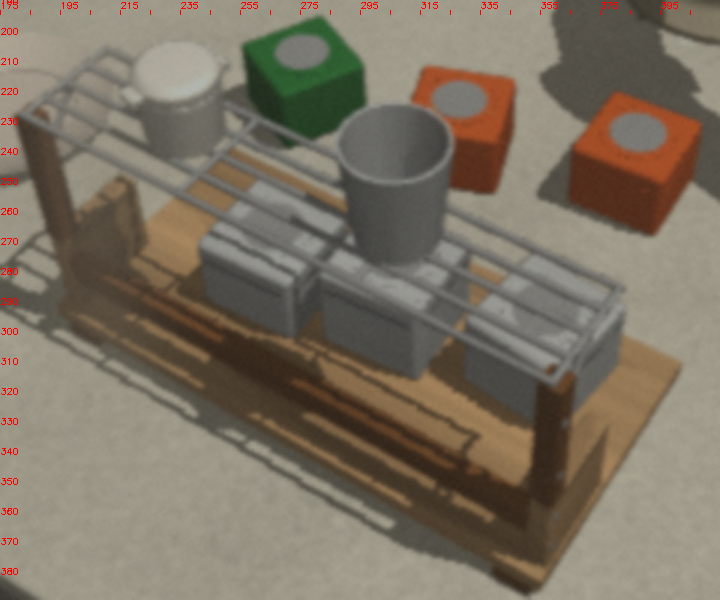

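```bash
cat > m.py <<'E'
from h import *
from scipy.optimize import least_squares
T=lambda p:np.array(p)/4.4+[240,160]
S=lambda p:np.array(p)/3+[175,190]
def tf(x,y,a,P):
    c,s=np.cos(a),np.sin(a);return np.atleast_2d(P)@np.array([[c,s,0],[-s,c,0],[0,0,1]])+[x,y,0]
def rackres(v):
    x,y,a,w=v
    t=tf(x,y,a,[[-.115,.235,.03],[-.115,-.235,.03],[.01,w,.243],[.01,-w,.243]])
    s=tf(x,y,a,[[-.115,.235,.03],[.105,w,.243],[.01,w,.243],[.01,-w,.243],[.105,-w,.243]])
    return np.r_[(proj("top",t)-T([(56,450),(722,465),(32,184),(764,200)])).ravel(),(proj("scene",s)-S([(680,362),(555,380),(622,288),(107,48),(25,118)])).ravel()]
E
python3 - <<'E'
from m import *
r=least_squares(rackres,[.63,-.06,0,.226]);print(r.x,r.fun.round(1).reshape(-1,2).tolist())
q=.046
for n,c,s in(("A",[(122,257),(252,272),(235,405),(103,383)],[(535,250),(465,325),(625,310)]),
 ("B",[(295,240),(428,234),(433,366),(303,371)],[(420,295),(322,262),None]),
 ("C",[(453,222),(585,216),(590,347),(457,350)],[(295,250),(203,238),None])):
    def f(v):
        x,y,a,h=v
        P=tf(x,y,a,[[q,q,h],[q,-q,h],[-q,-q,h],[-q,q,h]])
        return (proj("top",P)-T(c)).ravel()
    u=least_squares(f,[.6,0,0,.1]);x,y,a,h=u.x
    X,Y,A,_=r.x;d=np.array([x-X,y-Y]);l=[np.cos(A)*d[0]+np.sin(A)*d[1],-np.sin(A)*d[0]+np.cos(A)*d[1]]
    print(n,u.x.round(4),"rack",np.round(l,4),round(a-A,3),"res",np.abs(u.fun).max().round(2))
E
```

```text
[ 0.64176928 -0.05632489 -0.02498401  0.22432967] [[-1.3, 0.1], [-1.2, -0.5], [-1.2, 1.1], [-1.1, 0.7], [0.2, -0.9], [-1.5, 1.2], [-0.1, -1.6], [-0.1, -0.3], [-2.0, -0.3]]
A [ 0.6092  0.0885 -0.1356  0.0754] rack [-0.0361  0.144 ] -0.111 res 0.66
B [ 0.6258 -0.0404  0.0396  0.0815] rack [-0.0163  0.0155] 0.065 res 0.53
C [ 0.6387 -0.1485  0.0199  0.0819] rack [-0.0007 -0.0922] 0.045 res 0.4
```

>>> {"fn": "servo_tool", "kwargs": {"deltas": [[0,0,-100,0,20],[0,0,-200,0,20],[-566,-521,-220,-0.373,20],[-566,-521,-220,-0.373,20],[-566,-521,-220,-0.373,20],[-566,-521,-220,-0.373,20],[-566,-521,-220,-0.373,20],[-566,-521,-220,-0.373,20],[-566,-521,-220,-0.373,20],[-566,-521,-220,-0.373,20],[-566,-521,-220,-0.373,20],[-566,-521,-220,-0.373,20],[-566,-521,-220,-0.373,20],[-566,-521,-220,-0.373,20],[-566,-521,-220,-0.373,20],[-566,-521,-220,-0.373,20],[-566,-521,-220,-0.373,20],[-566,-521,-220,-0.373,20],[-566,-521,-220,-0.373,20],[-566,-521,-220,-0.373,20]]}}

```text
time: 1.77
position: [0.5882, -0.0052, 0.4445]
ee_rot: [-179.9, -0.0, 178.6]
contact_force: [1.9, 0.3, 0.4]
width: 0.0197
```

>>> {"fn": "servo_tool", "kwargs": {"deltas": [[-600,0,0,0,20],[-600,0,0,0,20],[-600,0,0,0,20],[-600,0,0,0,20],[-600,0,0,0,20],[-600,0,0,0,20],[-600,0,0,0,20],[-600,0,0,0,20],[-600,0,0,0,20],[-600,0,0,0,20],[-600,0,0,0,20],[-600,0,0,0,20],[-600,0,0,0,20],[-600,0,0,0,20]]}}

```text
time: 2.93
position: [1.0168, -0.0178, 0.3734]
ee_rot: [-179.9, 1.9, 178.5]
contact_force: [-0.2, 0.1, 1.5]
width: 0.0197
```

>>> {"fn": "servo_tool", "kwargs": {"deltas": [[-600,0,-300,0,20],[-600,0,-300,0,20],[-600,0,-300,0,20],[-600,0,-300,0,20],[-600,0,-300,0,20],[-600,0,-300,0,20],[-600,0,-300,0,20],[-600,0,-300,0,20]]}}

```text
time: 3.6
position: [1.0203, -0.0183, 0.3963]
ee_rot: [179.7, 4.1, 178.6]
contact_force: [0.1, 0.3, 0.7]
width: 0.0199
```

```bash
python3 -c "
from plant import *
o=get_obs();print(o['joints'].round(1),o['dq'].round(1),o['position'],o['ee_rot'])"
```

```text
[ -3.8  66.1  61.9   6.4 -59.9 106.7  90.7] [ 0.1 -0.4  0.8 -0.   0.  -0.1  0.1] [ 1.02030381 -0.01828304  0.39629439] [179.71573638   4.10270868 178.57928367]
```

>>> {"fn": "servo_tool", "kwargs": {"deltas": [[-300,0,-600,0,20],[-300,0,-600,0,20],[-300,0,-600,0,20],[-300,0,-600,0,20]]}}

```text
time: 3.93
position: [1.0097, -0.0194, 0.4688]
ee_rot: [179.5, 8.2, 178.6]
contact_force: [-0.4, 0.5, -0.9]
width: 0.02
```

>>> {"fn": "servo_tool", "kwargs": {"deltas": [[-300,0,-600,0,20],[-300,0,-600,0,20],[-300,0,-600,0,20],[-300,0,-600,0,20]]}}

```text
time: 4.27
position: [0.9943, -0.0204, 0.5391]
ee_rot: [179.4, 12.2, 178.6]
contact_force: [-0.1, -0.8, 0.6]
width: 0.02
```

>>> {"fn": "servo_tool", "kwargs": {"deltas": [[-300,0,-600,0,20],[-300,0,-600,0,20],[-300,0,-600,0,20],[-300,0,-600,0,20]]}}

```text
time: 4.6
position: [0.9741, -0.0212, 0.6077]
ee_rot: [179.3, 16.2, 178.6]
contact_force: [-0.5, -0.3, -0.6]
width: 0.0202
```

```bash
python3 -c "
from plant import *
o=get_obs();print(o['joints'].round(1),o['dq'].round(1),o['position'],o['ee_rot'])"
```

```text
[ -4.1  54.   62.6   6.3 -59.9 106.7  90.9] [-0.1 -5.8  0.4  0.5  0.  -0.2  0. ] [ 0.97409979 -0.02116609  0.60770837] [179.30392379  16.22527039 178.60152787]
```

>>> {"fn": "servo_tool", "kwargs": {"deltas": [[-300,0,-600,0,20],[-300,0,-600,0,20],[-300,0,-600,0,20],[-300,0,-600,0,20]]}}

```text
time: 4.93
position: [0.9492, -0.022, 0.6748]
ee_rot: [179.2, 20.2, 178.6]
contact_force: [-0.4, -0.5, 0.6]
width: 0.0198
```

>>> {"fn": "servo_tool", "kwargs": {"deltas": [[-300,0,-600,0,20],[-300,0,-600,0,20],[-300,0,-600,0,20],[-300,0,-600,0,20]]}}

```text
time: 5.27
position: [0.9197, -0.0229, 0.7399]
ee_rot: [179.1, 24.2, 178.5]
contact_force: [-0.0, -0.3, -0.5]
width: 0.0202
```

>>> {"fn": "servo_tool", "kwargs": {"deltas": [[-300,0,-600,0,20],[-300,0,-600,0,20],[-300,0,-600,0,20],[-300,0,-600,0,20]]}}

```text
time: 5.6
position: [0.8857, -0.0238, 0.8029]
ee_rot: [179.0, 28.2, 178.5]
contact_force: [0.5, 0.5, -0.0]
width: 0.0199
```

>>> {"fn": "servo_tool", "kwargs": {"deltas": [[-300,0,-600,0,20],[-300,0,-600,0,20],[-300,0,-600,0,20],[-300,0,-600,0,20]]}}

```text
time: 5.93
position: [0.8474, -0.0249, 0.8633]
ee_rot: [178.8, 32.2, 178.4]
contact_force: [-0.1, -0.5, 0.5]
width: 0.02
```

>>> {"fn": "servo_tool", "kwargs": {"deltas": [[-200,0,-600,0,20],[-200,0,-600,0,20],[-200,0,-600,0,20]]}}

```text
time: 6.18
position: [0.8082, -0.0258, 0.917]
ee_rot: [178.7, 36.0, 178.3]
contact_force: [0.1, 0.3, 0.4]
width: 0.02
```

```bash
cat >> h.py <<'E'
from scipy.spatial.transform import Rotation as Ro
def st():
    o=get_obs();R=Ro.from_euler('xyz',o['ee_rot'],degrees=True).as_matrix();p=np.array(o['position'])
    print("t",round(o['time'],2),"q",o['joints'].round(1),"p",p.round(4),"rpy",o['ee_rot'].round(1),"F",o['contact_force'].round(1),"tip",(p+.011*R[:,2]).round(4));return p,R
RX,RY,RA=.6418,-.0563,-.025
def rw(x,y,z): c,s=np.cos(RA),np.sin(RA);return np.array([RX+c*x-s*y,RY+s*x+c*y,z])
def wr(p): c,s=np.cos(RA),np.sin(RA);d=np.array(p)-[RX,RY,0];return np.array([c*d[0]+s*d[1],-s*d[0]+c*d[1],d[2]])
def plan(*pts):
    "tool deltas (mm) for tip (end of fingers, centre line) to rack-frame points, all from the present pose"
    p,R=st();t=p+.011*R[:,2];print("tip rack",wr(t).round(4),"Rcols in rack",(np.array([wr(R[:,i]+[RX,RY,0]) for i in range(3)])).round(3).tolist())
    for q in pts: print(q,(R.T@(rw(*q)-t)*1000).round(0))
E
python3 -c "
from h import *
plan((-.2,-.05,.35),(-.25,-.17,.2))"
```

```text
t 6.18 q [ -5.4  34.3  64.7   6.3 -59.9 106.7  91.1] p [ 0.8082 -0.0258  0.917 ] rpy [178.7  36.  178.3] F [0.1 0.3 0.4] tip [ 0.8146 -0.0257  0.9081]
tip rack [0.172  0.0349 0.9081] Rcols in rack [[-0.809, 0.003, -0.587], [-0.009, 1.0, 0.018], [0.587, 0.02, -0.809]]
(-0.2, -0.05, 0.35) [629. -92. 231.]
(-0.25, -0.17, 0.2) [ 757. -214.  321.]
```

>>> {"fn": "servo_tool", "kwargs": {"deltas": [[629,-92,231,0,0],[629,-92,231,0,0],[629,-92,231,0,0],[629,-92,231,0,0],[629,-92,231,0,0],[629,-92,231,0,0],[629,-92,231,0,0],[629,-92,231,0,0],[629,-92,231,0,0],[629,-92,231,0,0],[629,-92,231,0,0],[629,-92,231,0,0],[629,-92,231,0,0],[629,-92,231,0,0],[629,-92,231,0,0],[629,-92,231,0,0],[629,-92,231,0,0],[629,-92,231,0,0],[629,-92,231,0,0]]}}

```text
time: 7.77
position: [0.4333, -0.1014, 0.3604]
ee_rot: [178.5, 36.0, 178.2]
contact_force: [1.2, -1.3, -0.9]
width: 0.0004
```

```bash
python3 -c "
from h import *
cv2.imwrite('pics/s1.png',snapshot('scene')[:,:,::-1])
plan((-.2,-.05,.35),(-.12,.144,.16))"
```

```text
t 7.82 q [-45.6 -15.5  44.5 141.8  35.8  16.6  58.5] p [ 0.4244 -0.1015  0.3511] rpy [178.6  35.2 178.3] F [-8.5  1.6 -8.7] tip [ 0.4307 -0.1015  0.3421]
tip rack [-0.2099 -0.0504  0.3421] Rcols in rack [[-0.817, 0.004, -0.576], [-0.009, 1.0, 0.02], [0.576, 0.021, -0.817]]
(-0.2, -0.05, 0.35) [-13.   0.  -1.]
(-0.12, 0.144, 0.16) [ 32. 190. 205.]
```

View pics/s1.png

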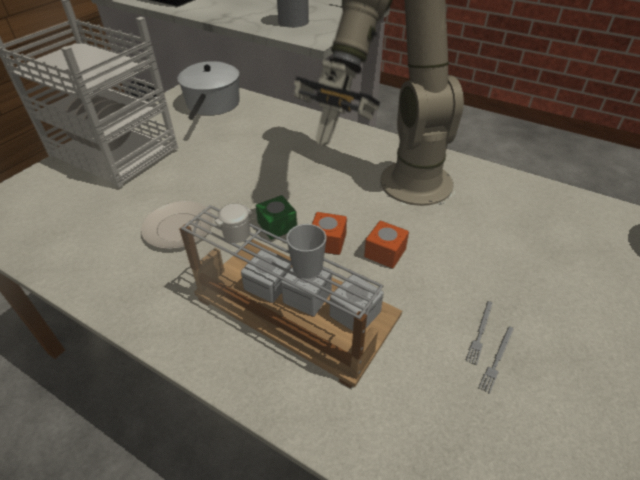

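The scene view shows the arm tilted 36°, clear of the rack at about (335,110), with nothing disturbed. Next I'll go to the front of the right-hand canister (C).

>>> {"fn": "servo_tool", "kwargs": {"deltas": [[64,-48,281,0,40],[64,-48,281,0,40],[64,-48,281,0,40],[64,-48,281,0,40],[64,-48,281,0,40],[64,-48,281,0,40],[64,-48,281,0,40],[64,-48,281,0,40],[64,-48,281,0,40],[64,-48,281,0,40],[64,-48,281,0,40]]}}

```text
time: 8.73
position: [0.4359, -0.1091, 0.2949]
ee_rot: [178.9, 34.9, 178.2]
contact_force: [0.3, -1.0, -0.6]
width: 0.0398
```

```bash
python3 -c "
from h import *
plan((-.07,-.092,.075),(-.03,-.092,.075))"
```

```text
t 8.73 q [-68.7 -11.1  73.8 146.6  75.2   6.1  23.6] p [ 0.4359 -0.1091  0.2949] rpy [178.9  34.9 178.2] F [ 0.3 -1.  -0.6] tip [ 0.4422 -0.1091  0.2859]
tip rack [-0.1982 -0.0578  0.2859] Rcols in rack [[-0.821, 0.005, -0.571], [-0.005, 1.0, 0.016], [0.571, 0.016, -0.82]]
(-0.07, -0.092, 0.075) [ 15. -38. 246.]
(-0.03, -0.092, 0.075) [-18. -38. 269.]
```

```bash
cat > kin.py <<'E'
import numpy as np, itertools
from scipy.spatial.transform import Rotation as Ro
from scipy.optimize import least_squares
D=[([-71.604,34.386,-.1465,91.681,.1037,54.024,-4.5735],[.28066,.66795,.22875],[-179.91,.008,157.21]),
([-3.8,66.1,61.9,6.4,-59.9,106.7,90.7],[1.0203,-.01828,.3963],[179.716,4.103,178.579]),
([-4.1,54.,62.6,6.3,-59.9,106.7,90.9],[.9741,-.02117,.60771],[179.304,16.225,178.60]),
([-5.4,34.3,64.7,6.3,-59.9,106.7,91.1],[.8082,-.0258,.917],[178.7,36,178.3]),
([-45.6,-15.5,44.5,141.8,35.8,16.6,58.5],[.4244,-.1015,.3511],[178.6,35.2,178.3]),
([-68.7,-11.1,73.8,146.6,75.2,6.1,23.6],[.4359,-.1091,.2949],[178.9,34.9,178.2])]
def fk(q,v,s):
    a=np.radians(np.array(q)*s);a0,c0,H=v[0],v[1],v[2];L=v[3:].reshape(3,3)
    z=lambda t:Ro.from_euler('z',t).as_matrix();y=lambda t:Ro.from_euler('y',t).as_matrix()
    R=z(a0+a[0])@y(a[1]);p=np.array([0,0,H])
    R=R@z(a[2]);p=p+R@L[0];R=R@y(a[3])@z(a[4]);p=p+R@L[1];R=R@y(a[5])@z(a[6]+c0);p=p+R@L[2]
    return p,R
if __name__=="__main__":
    best=None
    for s1,s3,s5,s7 in itertools.product([1,-1],repeat=4):
      for a in (0,2.4,-2.4,4.7):
       for c in (0,1.57,3.14,-1.57):
        s=np.array([s1,1,s3,1,s5,1,s7])
        def f(v):
            o=[]
            for q,p,e in D:
                P,R=fk(q,v,s);o+=list(P-p)+list(.3*(Ro.from_matrix(R.T@Ro.from_euler('xyz',e,degrees=True).as_matrix()).as_rotvec()))
            return np.r_[o,1e-3*v[[3,4,6,7,9,10]]]
        r=least_squares(f,[a,c,.3,0,0,.6,0,0,.45,0,0,.35],max_nfev=60)
        if best is None or r.cost<best[0]: best=(r.cost,s,r.x,r.fun)
    print(best[0],best[1],best[2].round(4),np.abs(best[3]).max());np.savez("kin.npz",s=best[1],v=best[2])
E
python3 kin.py
```

```text
2.2909157560037846e-05 [-1  1 -1  1 -1  1 -1] [-8.4000e-03  1.5641e+00  2.8520e-01 -6.6000e-03 -2.8500e-02  6.5170e-01
 -1.3200e-02 -2.0200e-02  4.4490e-01 -1.5000e-03 -6.7000e-03  3.5010e-01] 0.0033546963262738316
```

```bash
cat > sim.py <<'E'
from kin import *
from scipy.optimize import lsq_linear
K=np.load("kin.npz");S,V=K['s'],K['v']
LO=np.array([-147.43,-19.82,-74.19,6.32,-59.91,6.04,-150.56]);HI=np.array([147.43,112.94,73.91,146.72,239.91,106.73,150.56])
F=lambda q:fk(q,V,S)
W=.3
def err(q,p,R):
    P,Q=F(q);return np.r_[p-P,W*(Ro.from_matrix(R@Q.T).as_rotvec())]
def step(q,p,R,n=3,lam=.03):
    for _ in range(n):
        e=err(q,p,R);J=np.array([-(err(q+d,p,R)-e)/.01 for d in .01*np.eye(7)]).T
        m=np.minimum(HI-q,6)+1e-9;l=np.maximum(LO-q,-6)-1e-9
        r=lsq_linear(np.r_[J,lam*np.pi/180*np.eye(7)],np.r_[e,np.zeros(7)],(l,m));q=q+r.x
    return q
def run(q,p1,turn,n,R1=None):
    "servo n rows toward p1 (world TCP) and turn (rad, tool z)"
    p0,R0=F(q)
    pos=p0.copy()
    for i in range(n):
        d=p1-pos;k=np.linalg.norm(d);pos=pos+d*min(1,.0417/max(k,1e-9))
        a=np.sign(turn)*min(abs(turn),.125*(i+1))
        q=step(q,pos,R0@Ro.from_euler('z',a).as_matrix())
    return q
def show(q):
    p,R=F(q);print(q.round(0),p.round(3),Ro.from_matrix(R).as_euler('xyz',degrees=True).round(1))
E
cat > t1.py <<'E'
from sim import *
from h import rw
# IK solutions at work poses
rng=np.random.default_rng(0)
for t in(25,36):
  for y in (.144,-.092,-.16):
    R=Ro.from_euler('xyz',[180,t,178.6],degrees=True).as_matrix()
    for flip in(0,1):
        Rf=R@Ro.from_euler('z',np.pi*flip).as_matrix();p=rw(-.03,y,.075)-.011*R[:,2]
        best=None
        for _ in range(25):
            q0=rng.uniform(LO,HI)
            r=least_squares(lambda q:np.r_[err(q,p,Rf)*1000,.005*q[2]],q0,bounds=(LO,HI),max_nfev=80)
            if best is None or r.cost<best.cost:best=r
        print(t,y,flip,best.x.round(0),np.abs(err(best.x,p,Rf)).max().round(4))
E
python3 t1.py
```

```text
25 0.144 0 [-13.  34.  -0. 131. 147.  11. -70.] 0.0
25 0.144 1 [-11.  34.  -0. 131. 150.  10. 108.] 0.0
25 -0.092 0 [  14.   34.    0.  128.  222.    8. -120.] 0.0
25 -0.092 1 [ 15.  34.   0. 127. 229.   8.  53.] 0.0
25 -0.16 0 [ 38.  36. -21. 128. 151.   6. -39.] 0.0
25 -0.16 1 [ 40.  36. -23. 127. 143.   6. 151.] 0.0003
36 0.144 0 [-15.  37.   0. 139. 162.  32. -88.] 0.0
36 0.144 1 [-13.  37.  -0. 139. 164.  31.  92.] 0.0
36 -0.092 0 [ 17.  37.  -0. 136. 199.  30. -94.] 0.0
36 -0.092 1 [ 18.  37.  -0. 136. 201.  29.  85.] 0.0
36 -0.16 0 [ 24.  37.  -0. 133. 211.  27. -99.] 0.0
36 -0.16 1 [ 26.  37.  -0. 132. 214.  26.  79.] 0.0
```

```bash
cat > t2.py <<'E'
from sim import *
q0=np.array([-68.7,-11.1,73.8,146.6,75.2,6.1,23.6])
p,R=F(q0)
for turn in(-1.5,-2.5,-3.1):
  for d in((0,0,0),(.1,0,.1),(.2,0,.2)):
    q=run(q0,p+np.array(d),turn,28);print(turn,d,end=' ');show(q)
E
python3 t2.py
```

```text
-1.5 (0, 0, 0) [-75. -20.  72. 147.  81.  18. 102.] [ 0.435 -0.107  0.297] [-145.3    3.   -94.5]
-1.5 (0.1, 0, 0.1) [-80. -20.  70. 130.  49.  29. 132.] [ 0.534 -0.107  0.396] [-145.2    2.9  -94.5]
-1.5 (0.2, 0, 0.2) [-90. -20.  74. 113.  41.  41. 140.] [ 0.618 -0.103  0.504] [-143.4    2.6  -94.8]
-2.5 (0, 0, 0) [-78. -20.  74. 147.  88.  19. 151.] [ 0.442 -0.103  0.297] [-156.2  -28.2  -45.6]
-2.5 (0.1, 0, 0.1) [-84. -20.  74. 137.  85.  25. 151.] [ 0.535 -0.096  0.373] [-151.1  -33.2  -50.3]
-2.5 (0.2, 0, 0.2) [-91. -20.  74. 127.  82.  32. 151.] [ 0.622 -0.086  0.468] [-144.4  -37.2  -58.1]
-3.1 (0, 0, 0) [-65.  -9.  74. 147. 127.   6. 151.] [ 0.442 -0.101  0.304] [179.8 -39.4  -5.2]
-3.1 (0.1, 0, 0.1) [-68.  -8.  74. 139. 124.   6. 151.] [ 0.526 -0.097  0.373] [-179.5  -46.5   -6.2]
-3.1 (0.2, 0, 0.2) [-70.  -5.  74. 130. 121.   6. 151.] [ 0.614 -0.092  0.464] [-179.8  -54.6   -7.6]
```

```bash
cat > t3.py <<'E'
import sys
from sim import *
import sim
q0=np.array([-5.4,34.3,64.7,6.4,-59.9,106.7,91.1])
for lam in(.003,.03,.2):
  for w in(.1,.3,1):
    sim.W=w
    sim.step.__defaults__=(3,lam)
    p,R=F(q0);q=run(q0,p+R@np.array([.629,-.092,.231]),0,19);print(lam,w,end=' ');show(q)
    p,R=F(q);q=run(q,p+R@np.array([.064,-.048,.281]),0,11);print('   ',end='');show(q)
E
python3 t3.py; echo obs -45.6 -15.5 44.5 141.8 35.8 16.6 58.5 then -68.7 -11.1 73.8 146.6 75.2 6.1 23.6
```

```text
0.003 0.1 [-48. -16.  45. 141.  40.  18.  53.] [ 0.433 -0.101  0.36 ] [178.9  35.9 178.3]
   [ 24.  30. -12. 130. -48.   6. 151.] [ 0.547 -0.148  0.099] [173.4  18.2 178. ]
0.003 0.3 [-47. -16.  45. 141.  39.  18.  54.] [ 0.433 -0.101  0.36 ] [178.9  35.9 178.3]
   [ 25.  27. -13. 129. -48.   6. 151.] [ 0.561 -0.156  0.13 ] [174.3  21.5 177.9]
0.003 1 [-47. -16.  45. 141.  39.  18.  54.] [ 0.433 -0.101  0.36 ] [178.9  35.9 178.3]
   [-68. -11.  74. 147.  75.   6.  24.] [ 0.433 -0.109  0.295] [179.3  34.8 178.3]
0.03 0.1 [-45. -15.  43. 141.  36.  17.  58.] [ 0.433 -0.101  0.36 ] [178.9  35.9 178.3]
   [ 24.  30. -12. 130. -48.   6. 151.] [ 0.547 -0.148  0.099] [173.4  18.2 178. ]
0.03 0.3 [-47. -16.  45. 141.  39.  18.  54.] [ 0.433 -0.101  0.36 ] [178.9  35.9 178.3]
   [ 25.  27. -13. 129. -48.   6. 151.] [ 0.561 -0.156  0.13 ] [174.3  21.5 177.9]
0.03 1 [-48. -16.  45. 141.  39.  18.  54.] [ 0.433 -0.101  0.36 ] [178.9  35.9 178.3]
   [-68. -11.  74. 147.  75.   6.  24.] [ 0.433 -0.109  0.295] [179.3  34.8 178.3]
0.2 0.1 [-53.  -2.  73. 127. -31.  40. 134.] [ 0.439 -0.105  0.356] [166.2  23.6 179. ]
   [-13.  35.  27. 130. -59.  23. 151.] [ 0.498 -0.083  0.076] [176.1   5.8 175.7]
0.2 0.3 [-39. -12.  42. 140.  11.  14.  85.] [ 0.437 -0.105  0.357] [177.1  35.5 178.5]
   [ 26.  28. -16. 129. -20.   6. 122.] [ 0.566 -0.15   0.126] [174.5  19.6 179. ]
0.2 1 [-40. -14.  40. 141.  28.  15.  66.] [ 0.433 -0.101  0.36 ] [178.9  35.9 178.3]
   [-67.  -8.  74. 143.  26.   6.  73.] [ 0.446 -0.122  0.304] [178.8  33.7 178.3]
obs -45.6 -15.5 44.5 141.8 35.8 16.6 58.5 then -68.7 -11.1 73.8 146.6 75.2 6.1 23.6
```

```bash
sed -i 's/^W=.3/W=1./' sim.py; nproc; cat > t4.py <<'E'
from sim import *
from h import rw
import multiprocessing as mp,time
q0=np.array([-68.7,-11.1,73.8,146.6,75.2,6.1,23.6])
R36=Ro.from_euler('xyz',[180,35,178.6],degrees=True).as_matrix()
PF=rw(-.12,-.05,.12)-.011*R36[:,2]
def yawfix(q):
    R=F(q)[1];c=[R@Ro.from_euler('z',a).as_matrix() for a in (x:=np.linspace(-np.pi,np.pi,181))]
    return x[np.argsort([-abs(M[1,1]) for M in c])[:2]]
def trial(seed):
    g=np.random.default_rng(seed);q=q0.copy();seq=[];t0=None
    for k in range(g.integers(1,4)):
        p1=np.array([g.uniform(.42,.85),g.uniform(-.35,.25),g.uniform(.42,.8)]);tu=g.choice([0,g.uniform(-2.4,2.4)])
        q=run(q,p1,tu,20);seq.append((p1.round(2),round(float(tu),2)))
    for a in yawfix(q)[:1]:
        n=F(q)[0];hi=np.array([.46,-.06,.35]);q=run(q,hi,a if abs(a)<2.4 else np.sign(a)*2.4,20)
    q=run(q,PF,0,14)
    p,R=F(q);tilt=np.degrees(np.arccos(-R[2,2]))
    fz=np.degrees(np.arctan2(R[1,2],R[0,2]))
    e=np.linalg.norm(p-PF)
    return e+abs(tilt-33)*.003+abs(fz)*.003+(1-abs(R[1,1]))*.5+(.1*max(0,abs(q[2])-40)/40),seed,seq,round(float(a),2),q.round(0),p.round(3),round(tilt,1),round(fz,1)
if __name__=="__main__":
    t=time.time();res=[]
    with mp.Pool() as P:
        for r in P.imap_unordered(trial,range(100000)):
            res.append(r)
            if time.time()-t>200: P.terminate();break
    res.sort(key=lambda r:r[0]);print(len(res))
    for r in res[:6]:print(r)
E
OMP_NUM_THREADS=1 python3 t4.py
```

```text
4  File "t4.py", line 8
    R=F(q)[1];c=[R@Ro.from_euler('z',a).as_matrix() for a in (x:=np.linspace(-np.pi,np.pi,181))]
                                                              ^^^^^^^^^^^^^^^^^^^^^^^^^^^^^^^^
SyntaxError: assignment expression cannot be used in a comprehension iterable expression
```

```bash
sed -i 's/    R=F(q)\[1\];c=/    x=np.linspace(-np.pi,np.pi,181);R=F(q)[1];c=/; s/in (x:=np.linspace(-np.pi,np.pi,181))\]/in x]/' t4.py
OMP_NUM_THREADS=1 python3 t4.py
```

```text
499
(np.float64(0.01362190576056642), 22, [(array([ 0.51, -0.3 ,  0.67]), 0.0), (array([0.84, 0.16, 0.74]), 0.0), (array([ 0.68, -0.32,  0.6 ]), -0.82)], -2.34, array([ 20.,  29.,  -5., 147., 193.,  32.,  93.]), array([ 0.515, -0.103,  0.129]), np.float64(36.3), np.float64(-1.0))
(np.float64(0.013622685489390999), 9, [(array([0.54, 0.01, 0.72]), 1.04), (array([0.81, 0.17, 0.77]), -2.27)], -1.92, array([ 20.,  29.,  -5., 147., 193.,  32.,  93.]), array([ 0.515, -0.103,  0.129]), np.float64(36.3), np.float64(-1.0))
(np.float64(0.013629237302776591), 230, [(array([0.64, 0.2 , 0.8 ]), 0.0), (array([0.82, 0.24, 0.76]), -0.81)], -2.34, array([ 20.,  29.,  -6., 147., 193.,  32.,  93.]), array([ 0.515, -0.103,  0.129]), np.float64(36.3), np.float64(-1.0))
(np.float64(0.013646856727475787), 156, [(array([ 0.42, -0.29,  0.45]), 0.0), (array([0.74, 0.21, 0.7 ]), -1.35), (array([ 0.83, -0.1 ,  0.47]), 0.0)], -1.82, array([ 20.,  29.,  -5., 147., 193.,  32.,  93.]), array([ 0.515, -0.103,  0.129]), np.float64(36.3), np.float64(-1.0))
(np.float64(0.01364805121627517), 464, [(array([0.62, 0.25, 0.49]), -2.14)], -1.01, array([ 20.,  29.,  -5., 147., 193.,  32.,  93.]), array([ 0.515, -0.103,  0.129]), np.float64(36.3), np.float64(-1.0))
(np.float64(0.013648203923973583), 267, [(array([0.59, 0.14, 0.43]), 0.17), (array([ 0.75, -0.02,  0.77]), -1.03)], -2.3, array([ 20.,  29.,  -5., 147., 193.,  32.,  93.]), array([ 0.515, -0.103,  0.129]), np.float64(36.3), np.float64(-1.0))
```

```bash
cat > t5.py <<'E'
from sim import *
from h import rw,st
from plant import get_obs
import sys
def go(p1): 
    p,R=st();print("delta",(R.T@(np.array(p1)-p)*1000).round(0))
E
python3 -c "
from t5 import *
go((.62,.25,.49))
q=np.clip(get_obs()['joints'],LO,HI);p,R=F(q);show(q)
q=run(q,np.array((.62,.25,.49)),-2.14,20);show(q);q=run(q,np.array((.46,-.06,.35)),-1.01,14);show(q)"
```

```text
t 8.73 q [-68.7 -11.1  73.8 146.6  75.2   6.1  23.6] p [ 0.4359 -0.1091  0.2949] rpy [178.9  34.9 178.2] F [ 0.3 -1.  -0.6] tip [ 0.4422 -0.1091  0.2859]
delta [-253.  366.  -54.]
[-69. -11.  74. 147.  75.   6.  24.] [ 0.434 -0.107  0.296] [179.2  34.9 178.2]
[ -6.   7. -33. 107.  37.  44. 151.] [0.62 0.25 0.49] [-149.3  -17.3  -63.7]
[ 76.   7. -74. 145. 124.   6. 151.] [ 0.471 -0.049  0.283] [-179.8  -36.2   -1.3]
```

>>> {"fn": "servo_tool", "kwargs": {"deltas": [[-253,366,-54,-2.14,40],[-253,366,-54,-2.14,40],[-253,366,-54,-2.14,40],[-253,366,-54,-2.14,40],[-253,366,-54,-2.14,40],[-253,366,-54,-2.14,40],[-253,366,-54,-2.14,40],[-253,366,-54,-2.14,40],[-253,366,-54,-2.14,40],[-253,366,-54,-2.14,40],[-253,366,-54,-2.14,40],[-253,366,-54,-2.14,40],[-253,366,-54,-2.14,40],[-253,366,-54,-2.14,40],[-253,366,-54,-2.14,40],[-253,366,-54,-2.14,40],[-253,366,-54,-2.14,40],[-253,366,-54,-2.14,40],[-253,366,-54,-2.14,40],[-253,366,-54,-2.14,40]]}}

```text
time: 10.4
position: [0.621, 0.2504, 0.4837]
ee_rot: [-147.8, -11.6, -72.8]
contact_force: [0.2, 0.6, -0.6]
width: 0.0398
```

```bash
python3 -c "
from t5 import *
go((.46,-.06,.35))
R=Ro.from_euler('xyz',[180,35,178.6],degrees=True).as_matrix();PF=rw(-.12,-.05,.12)-.011*R[:,2]
q0=np.clip(get_obs()['joints'],LO,HI)
for tu in(-.9,-1.,-1.1,-1.3):
  for hi in((.46,-.06,.35),(.55,0,.45)):
    q=run(q0,np.array(hi),tu,16);show(q);q=run(q,PF,0,14);print(tu,end=' ');show(q)"
```

```text
t 10.4 q [-49.8   8.   15.7 104.8  25.6  41.7 150.4] p [0.621  0.2504 0.4837] rpy [-147.8  -11.6  -72.8] F [ 0.2  0.6 -0.6] tip [0.6271 0.2503 0.4746]
delta [217. 304.  23.]
[ 75.   7. -74. 144. 106.   6. 151.] [ 0.476 -0.049  0.286] [-168.8  -33.5  -21.6]
-0.9 [ 27.  29. -16. 147. 181.  29.  87.] [ 0.515 -0.103  0.129] [-168.8  -33.5  -21.6]
[ 23.   5. -29. 139.  98.   6. 151.] [0.541 0.01  0.317] [-166.9  -36.1  -22.6]
-0.9 [ -2.  33.  27. 147. 217.  42.  50.] [ 0.521 -0.106  0.132] [-166.9  -36.   -22.6]
[ 75.   7. -74. 145. 112.   6. 151.] [ 0.472 -0.049  0.283] [-172.5  -34.6  -14.8]
-1.0 [ 27.  29. -15. 147. 182.  30.  91.] [ 0.515 -0.103  0.129] [-172.5  -34.6  -14.8]
[ 22.   5. -28. 139. 104.   6. 151.] [0.54  0.011 0.313] [-171.1  -37.3  -15.6]
-1.0 [ -3.  33.  28. 147. 217.  43.  56.] [ 0.521 -0.106  0.132] [-171.1  -37.2  -15.6]
[ 76.   7. -74. 145. 118.   6. 151.] [ 0.467 -0.049  0.281] [-176.4  -35.3   -7.9]
-1.1 [ 26.  29. -14. 147. 184.  30.  95.] [ 0.515 -0.103  0.129] [-176.4  -35.3   -7.9]
[ 20.   5. -26. 139. 110.   6. 151.] [0.539 0.011 0.309] [-175.4  -38.1   -8.5]
-1.1 [ -3.  33.  28. 147. 218.  43.  61.] [ 0.521 -0.106  0.132] [-175.4  -37.9   -8.4]
[ 76.   7. -74. 146. 130.   6. 151.] [ 0.459 -0.048  0.277] [175.5 -35.7   6.2]
-1.3 [ 24.  29. -11. 147. 187.  30. 104.] [ 0.515 -0.103  0.129] [175.5 -35.7   6.2]
[ 16.   6. -21. 139. 121.   6. 151.] [0.537 0.011 0.302] [175.5 -38.3   6.1]
-1.3 [ -4.  34.  29. 147. 218.  44.  72.] [ 0.521 -0.106  0.132] [175.6 -38.2   6.1]
```

>>> {"fn": "servo_tool", "kwargs": {"deltas": [[207,161,-10,-1.2,40],[207,161,-10,-1.2,40],[207,161,-10,-1.2,40],[207,161,-10,-1.2,40],[207,161,-10,-1.2,40],[207,161,-10,-1.2,40],[207,161,-10,-1.2,40],[207,161,-10,-1.2,40],[207,161,-10,-1.2,40],[207,161,-10,-1.2,40],[207,161,-10,-1.2,40],[207,161,-10,-1.2,40],[207,161,-10,-1.2,40],[207,161,-10,-1.2,40],[207,161,-10,-1.2,40],[207,161,-10,-1.2,40]]}}

```text
time: 11.73
position: [0.5495, 0.0428, 0.3357]
ee_rot: [-168.4, -39.5, -25.0]
contact_force: [-0.1, -1.7, -3.5]
width: 0.04
```

```bash
python3 -c "
from t5 import *
from h import plan
R=Ro.from_euler('xyz',[180,35,178.6],degrees=True).as_matrix()
q0=np.clip(get_obs()['joints'],LO,HI)
for P in((-.12,-.05,.12),(-.1,-.092,.12),(-.08,-.092,.09)):
    PF=rw(*P)-.011*R[:,2]
    q=run(q0,PF,0,14);print(PF,end=' ');show(q)
plan((-.1,-.092,.12),(-.08,-.092,.09))"
```

```text
[ 0.51428017 -0.10313054  0.12901067] [-22.  45.  56. 147. 227.  57.  32.] [ 0.538 -0.11   0.138] [-168.8  -39.1  -24.8]
[ 0.53322403 -0.14561736  0.12901067] [ 17.  32.   3. 147. 195.  40.  73.] [ 0.536 -0.147  0.13 ] [-168.7  -39.5  -24.9]
[ 0.55321778 -0.14611731  0.09901067] [ 35.  39. -25. 147. 171.  44.  99.] [ 0.554 -0.147  0.099] [-168.7  -39.5  -24.9]
t 11.73 q [ 36.   13.1 -65.7 133.1  85.7  32.3 150.6] p [0.5495 0.0428 0.3357] rpy [-168.4  -39.5  -25. ] F [-0.1 -1.7 -3.5] tip [0.5567 0.0419 0.3274]
tip rack [-0.0876  0.0961  0.3274] Rcols in rack [[0.708, -0.308, 0.635], [-0.273, -0.949, -0.156], [0.651, -0.063, -0.756]]
(-0.1, -0.092, 0.12) [-83. 214. 161.]
(-0.08, -0.092, 0.09) [-88. 213. 196.]
```

```bash
python3 -c "
from t5 import *
q0=np.clip(get_obs()['joints'],LO,HI);p,R=F(q0)
for d,tu in(((-83,214,161),-.41),((-83,214,161),-.3)):
    q=run(q0,p+R@np.array(d)/1000,tu,14);show(q)
    for P in((-.1,.144,.075),(-.03,.144,.075),(-.01,-.092,.075),(.044,-.16,.075)):
        p1,R1=F(q);u=run(q,rw(*P)-.011*R1[:,2],0,14);print(P,rw(*P)-.011*R1[:,2],end=' ');show(u)
"
```

```text
[ 48.  43. -57. 146. 139.  50. 149.] [ 0.572 -0.111  0.133] [171.4 -40.1   5.8]
(-0.1, 0.144, 0.075) [0.53829444 0.09109013 0.08331844] [-58.  61.  66. 147. 216.  55.  27.] [0.544 0.093 0.085] [171.3 -40.    5.8]
(-0.03, 0.144, 0.075) [0.60827257 0.08934031 0.08331844] [ 18.  54. -60. 143. 124.  72. 139.] [0.608 0.089 0.083] [171.4 -40.1   5.8]
(-0.01, -0.092, 0.075) [ 0.62236693 -0.14708589  0.08331844] [ 47.  49. -50. 140. 146.  47. 150.] [ 0.622 -0.147  0.083] [171.4 -40.1   5.8]
(0.044, -0.16, 0.075) [ 0.67465023 -0.2164145   0.08331844] [ 49.  47. -41. 130. 152.  33. 150.] [ 0.675 -0.216  0.083] [171.4 -40.1   5.8]
[ 51.  47. -64. 146. 134.  54. 148.] [ 0.572 -0.111  0.133] [176.7 -40.8  -2.5]
(-0.1, 0.144, 0.075) [0.53829444 0.09109013 0.08331844] [-58.  62.  66. 147. 217.  55.  20.] [0.545 0.093 0.085] [176.7 -40.6  -2.5]
(-0.03, 0.144, 0.075) [0.60827257 0.08934031 0.08331844] [ 20.  56. -64. 143. 122.  76. 135.] [0.608 0.089 0.083] [176.7 -40.8  -2.5]
(-0.01, -0.092, 0.075) [ 0.62236693 -0.14708589  0.08331844] [ 51.  52. -56. 140. 141.  51. 150.] [ 0.622 -0.147  0.083] [176.7 -40.8  -2.5]
(0.044, -0.16, 0.075) [ 0.67465023 -0.2164145   0.08331844] [ 52.  49. -46. 130. 148.  36. 150.] [ 0.675 -0.216  0.083] [176.7 -40.8  -2.5]
```

>>> {"fn": "servo_tool", "kwargs": {"deltas": [[-83,214,161,0,40],[-83,214,161,0,40],[-83,214,161,0,40],[-83,214,161,0,40],[-83,214,161,0,40],[-83,214,161,0,40],[-83,214,161,0,40],[-83,214,161,0,40],[-83,214,161,0,40],[-83,214,161,0,40],[-83,214,161,0,40]]}}

```text
time: 12.65
position: [0.533, -0.1441, 0.1286]
ee_rot: [-168.3, -39.5, -25.0]
contact_force: [-0.2, 0.4, 0.8]
width: 0.0399
```

```bash
python3 -c "
from t5 import *
from h import plan
plan((-.1,-.092,.12),(-.08,-.092,.08))
q0=np.clip(get_obs()['joints'],LO,HI);p,R=F(q0)
for tu in(-.2,-.3,-.4):
    q=run(q0,p,tu,8);show(q)
"
```

```text
t 12.65 q [ 54.3  50.8 -70.4 146.7 130.   58.6 136.4] p [ 0.533  -0.1441  0.1286] rpy [-168.3  -39.5  -25. ] F [-0.2  0.4  0.8] tip [ 0.5401 -0.145   0.1203]
tip rack [-0.0994 -0.0912  0.1203] Rcols in rack [[0.707, -0.308, 0.636], [-0.273, -0.949, -0.157], [0.652, -0.063, -0.756]]
(-0.1, -0.092, 0.12) [-0.  1. -0.]
(-0.08, -0.092, 0.08) [-12.   2.  43.]
[ 53.  49. -68. 146. 132.  56. 146.] [ 0.573 -0.116  0.133] [-178.3  -40.9  -10. ]
[ 53.  48. -66. 146. 133.  55. 151.] [ 0.573 -0.116  0.133] [176.8 -40.8  -2.5]
[ 50.  44. -59. 146. 138.  50. 151.] [ 0.573 -0.116  0.133] [171.9 -40.2   5. ]
```

>>> {"fn": "servo_tool", "kwargs": {"deltas": [[0,0,0,-0.37,40],[0,0,0,-0.37,40],[0,0,0,-0.37,40],[0,0,0,-0.37,40],[0,0,0,-0.37,40],[0,0,0,-0.37,40],[0,0,0,-0.37,40]]}}

```text
time: 13.23
position: [0.5343, -0.1438, 0.1299]
ee_rot: [173.7, -40.6, 2.8]
contact_force: [-0.2, -0.5, -0.3]
width: 0.0403
```

```bash
python3 -c "
from h import *
im=snapshot('top');crop('top',im,200,140,220,160,3.6,'c3')
plan((-.07,-.092,.075),(-.045,-.092,.075),(-.01,-.092,.075))"
```

```text
t 13.28 q [ 50.5  46.  -61.9 146.7 135.9  53.2 150.5] p [ 0.5342 -0.1439  0.1295] rpy [173.7 -40.5   2.7] F [-0.3  1.1  0.1] tip [ 0.5413 -0.1447  0.1212]
tip rack [-0.0982 -0.0909  0.1212] Rcols in rack [[0.758, 0.055, 0.65], [0.001, -0.997, 0.083], [0.652, -0.062, -0.755]]
(-0.07, -0.092, 0.075) [-9. -3. 53.]
(-0.045, -0.092, 0.075) [10. -3. 70.]
(-0.01, -0.092, 0.075) [37. -3. 93.]
```

View pics/c3.png

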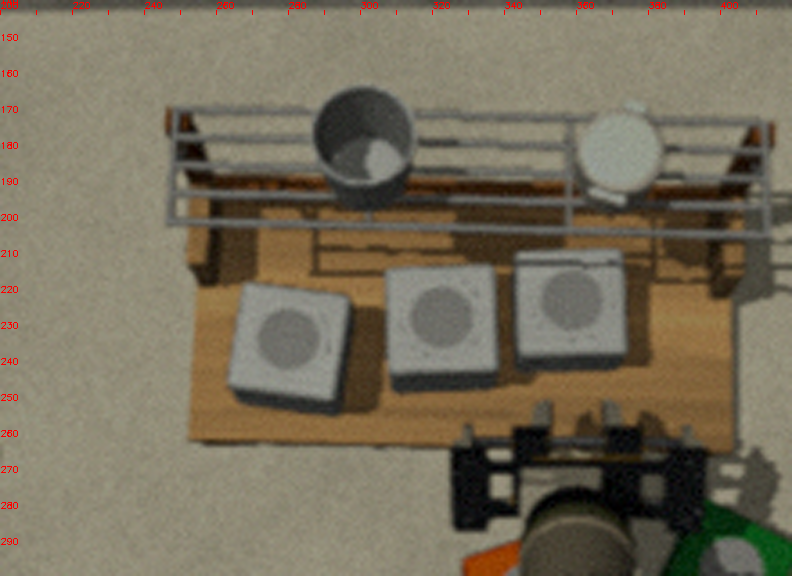

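The top crop shows the two fingertips at about (350,252) and (370,252), just in front of canister C (357,225). Nothing is disturbed. I'll check the tool-to-camera offset.

```bash
python3 -c "
from m import *
p,R=st();t=p+.011*R[:,2]
for s in(1,-1):print(proj('top',[t+s*.029*R[:,1],t+s*.029*R[:,1]-.03*R[:,2]]).round(1).tolist())
G=lambda p:np.array(p)/3.6+[200,140];q=.046
for n,c,h in(('A',[(243,283),(351,297),(336,401),(229,386)],.104),('B',[(386,269),(494,265),(498,371),(390,376)],.11),('C',[(515,252),(622,248),(626,355),(516,358)],.116)):
  for q in(.043,.046):
    f=lambda v:(proj('top',tf(*v[:3],[[q,q,h],[q,-q,h],[-q,-q,h],[-q,q,h]]))-G(c)).ravel()
    u=least_squares(f,[.6,0,0]);print(n,q,wr([*u.x[:2],0]).round(4),(u.x[2]-RA).round(3),abs(u.fun).max().round(2))
b=G([(189,440),(734,453)]);print([wr(x).round(4).tolist() for x in unproj('top',b,.03)])
w=G([(168,224),(768,236)]);print([wr(x).round(4).tolist() for x in unproj('top',w,.243)])
"
```

```text
t 13.28 q [ 50.5  46.  -61.9 146.7 135.9  53.2 150.5] p [ 0.5342 -0.1439  0.1295] rpy [173.7 -40.5   2.7] F [-0.3  1.1  0.1] tip [ 0.5413 -0.1447  0.1212]
[[369.1, 253.4], [369.4, 258.6]]
[[349.1, 253.3], [348.9, 258.5]]
A 0.043 [-0.0434  0.1412  0.    ] -0.108 0.86
A 0.046 [-0.0432  0.1412  0.    ] -0.108 0.79
B 0.043 [-0.0241  0.016   0.    ] 0.059 0.86
B 0.046 [-0.024  0.016  0.   ] 0.059 0.69
C 0.043 [-0.0092 -0.0888  0.    ] 0.038 1.06
C 0.046 [-0.0091 -0.0888  0.    ] 0.038 0.78
[[-0.1146, 0.2317, 0.03], [-0.1169, -0.238, 0.03]]
[[0.0121, 0.2227, 0.243], [0.0118, -0.2266, 0.243]]
```

>>> {"fn": "servo_tool", "kwargs": {"deltas": [[-25,-3,40,0,40],[-11,-4,52,0,40],[-9,-4,53,0,40],[-4,-4,57,0,40],[1,-4,62,0,40],[6,-4,66,0,40],[10,-4,70,0,40],[15,-4,74,0,40],[20,-4,78,0,40],[25,-4,82,0,40],[28,-4,85,0,40],[28,-4,85,0,40]]}}

```text
time: 14.28
position: [0.6121, -0.1456, 0.0838]
ee_rot: [173.7, -40.6, 2.7]
contact_force: [-1.2, 1.1, 0.2]
width: 0.04
```

```bash
python3 -c "
from h import *
plan((-.02,-.092,.075),(-.01,-.092,.075))"
```

```text
t 14.28 q [ 44.   50.8 -53.3 138.3 140.2  51.1 150.5] p [ 0.6121 -0.1456  0.0838] rpy [173.7 -40.6   2.7] F [-1.2  1.1  0.2] tip [ 0.6193 -0.1465  0.0755]
tip rack [-0.0202 -0.0907  0.0755] Rcols in rack [[0.757, 0.055, 0.651], [0.001, -0.997, 0.084], [0.653, -0.063, -0.754]]
(-0.02, -0.092, 0.075) [-0.  1.  1.]
(-0.01, -0.092, 0.075) [7. 1. 7.]
```

>>> {"fn": "servo_tool", "kwargs": {"deltas": [[1.5,0,1.3,0,40],[3,0,2.6,0,40],[4,0,3.5,0,40],[4,0,3.5,0,40]]}}

```text
time: 14.62
position: [0.6176, -0.1457, 0.0836]
ee_rot: [173.7, -40.6, 2.7]
contact_force: [-0.3, 0.2, 0.1]
width: 0.0399
```

>>> {"fn": "servo_tool", "kwargs": {"deltas": [[0.8,0,0.7,0,40],[1.5,0,1.3,0,40],[1.5,0,1.3,0,40]]}}

```text
time: 14.87
position: [0.6196, -0.1457, 0.0835]
ee_rot: [173.7, -40.6, 2.7]
contact_force: [-0.5, 0.7, -0.7]
width: 0.0398
```

>>> {"fn": "servo_tool", "kwargs": {"deltas": [[0.6,0,0.5,0,40],[1.1,0,1,0,40],[1.1,0,1,0,40]]}}

```text
time: 15.12
position: [0.6212, -0.1458, 0.0835]
ee_rot: [173.7, -40.6, 2.7]
contact_force: [-1.2, 1.0, 0.4]
width: 0.04
```

>>> {"fn": "servo_tool", "kwargs": {"deltas": [[0.6,0,0.5,0,40],[1.1,0,1,0,40],[1.1,0,1,0,40]]}}

```text
time: 15.37
position: [0.6229, -0.1458, 0.0835]
ee_rot: [173.7, -40.6, 2.7]
contact_force: [-0.5, -0.4, -0.6]
width: 0.04
```

```bash
python3 -c "
from h import *
im=snapshot('top');crop('top',im,240,155,180,120,4.4,'c4')
plan((-.02,-.092,.075))"
```

```text
t 15.42 q [ 43.2  50.5 -52.3 137.  140.2  49.8 150.5] p [ 0.6228 -0.1458  0.0835] rpy [173.7 -40.6   2.7] F [-0.4  0.3 -1.1] tip [ 0.63   -0.1467  0.0752]
tip rack [-0.0095 -0.0907  0.0752] Rcols in rack [[0.757, 0.055, 0.651], [0.001, -0.997, 0.083], [0.653, -0.062, -0.754]]
(-0.02, -0.092, 0.075) [-8.  1. -7.]
```

View pics/c4.png

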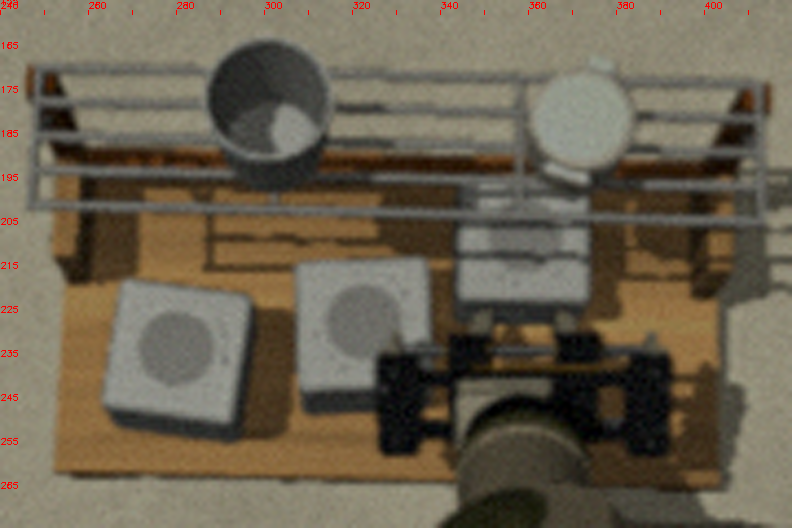

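```bash
python3 -c "
from h import *
for uv,z in(((346,223.4),.113),((374,223),.113),((346,223.4),.105),((345,228.3),.033),((372,228.3),.033)):print(uv,z,wr(unproj('top',uv,z)[0]).round(4))
"
```

```text
(346, 223.4) 0.113 [-0.0068 -0.0526  0.113 ]
(374, 223) 0.113 [-0.0039 -0.1358  0.113 ]
(346, 223.4) 0.105 [-0.0046 -0.053   0.105 ]
(345, 228.3) 0.033 [-0.0013 -0.0541  0.033 ]
(372, 228.3) 0.033 [ 0.0004 -0.139   0.033 ]
```

>>> {"fn": "servo_tool", "kwargs": {"deltas": [[0.8,0,0.7,0,40],[1.5,0,1.3,0,40],[1.5,0,1.3,0,40]]}}

```text
time: 15.67
position: [0.6243, -0.1456, 0.0833]
ee_rot: [173.7, -40.6, 2.7]
contact_force: [-5.4, 0.6, 2.3]
width: 0.0403
```

>>> {"fn": "servo_tool", "kwargs": {"deltas": [[0.8,0,0.7,0,40],[1.5,0,1.3,0,40],[1.5,0,1.3,0,40]]}}

```text
time: 15.92
position: [0.6247, -0.1455, 0.0828]
ee_rot: [173.7, -40.4, 2.8]
contact_force: [-10.2, 0.6, 4.2]
width: 0.0397
```

>>> {"fn": "servo_tool", "kwargs": {"deltas": [[-15,0,-15,0,40],[-40,0,-42,0,40],[-56,0,-61,0,40],[-54,-35,-63,0,40],[-52,-70,-65,0,40],[-50,-106,-68,0,40],[-50,-106,-68,0,40],[-50,-106,-68,0,40],[-50,-106,-68,0,40]]}}

```text
time: 16.67
position: [0.5577, -0.0362, 0.0956]
ee_rot: [173.9, -39.9, 2.7]
contact_force: [0.2, -0.3, 0.2]
width: 0.04
```

```bash
python3 -c "
from h import *
plan((-.08,.016,.075),(-.025,.016,.075),(-.012,.016,.075))"
```

```text
t 16.67 q [ 36.5  59.4 -74.2 146.7 122.7  76.6 150.3] p [ 0.5577 -0.0362  0.0956] rpy [173.9 -39.9   2.7] F [ 0.2 -0.3  0.2] tip [ 0.5648 -0.0371  0.0872]
tip rack [-0.0775  0.0173  0.0872] Rcols in rack [[0.765, 0.055, 0.642], [0.004, -0.997, 0.081], [0.644, -0.06, -0.763]]
(-0.08, 0.016, 0.075) [-10.   0.   8.]
(-0.025, 0.016, 0.075) [32.  0. 43.]
(-0.012, 0.016, 0.075) [42.  1. 52.]
```

>>> {"fn": "servo_tool", "kwargs": {"deltas": [[0,0,9,0,40],[5,0,14,0,40],[10,0,18,0,40],[15,0,22,0,40],[20,0,27,0,40],[25,0,31,0,40],[30,0,35,0,40],[35,0,39,0,40],[40,0,44,0,40],[44,0,47,0,40],[44,0,47,0,40]]}}

```text
time: 17.58
position: [0.6231, -0.0384, 0.0887]
ee_rot: [173.9, -40.0, 2.7]
contact_force: [1.0, 0.1, -0.5]
width: 0.0397
```

```bash
python3 -c "
from h import *
plan((-.0085,.016,.08))"
```

```text
t 17.58 q [ 33.5  54.  -61.8 138.5 127.7  63.  150.2] p [ 0.6231 -0.0384  0.0887] rpy [173.9 -40.    2.7] F [ 1.   0.1 -0.5] tip [ 0.6302 -0.0393  0.0803]
tip rack [-0.012   0.0167  0.0803] Rcols in rack [[0.764, 0.055, 0.643], [0.003, -0.997, 0.082], [0.646, -0.06, -0.761]]
(-0.0085, 0.016, 0.08) [2. 1. 3.]
```

>>> {"fn": "servo_tool", "kwargs": {"deltas": [[1,0,0.9,0,40],[2,0,1.7,0,40],[2,0,1.7,0,40]]}}

```text
time: 17.83
position: [0.6258, -0.0384, 0.0887]
ee_rot: [173.9, -40.0, 2.7]
contact_force: [-0.6, -0.5, 0.4]
width: 0.0401
```

>>> {"fn": "servo_tool", "kwargs": {"deltas": [[0.6,0,0.5,0,40],[1.1,0,1,0,40],[1.1,0,1,0,40]]}}

```text
time: 18.08
position: [0.6271, -0.0383, 0.0885]
ee_rot: [173.9, -40.0, 2.7]
contact_force: [-1.9, 1.0, 1.8]
width: 0.0397
```

>>> {"fn": "servo_tool", "kwargs": {"deltas": [[0.5,0,0.4,0,40],[1,0,0.8,0,40],[1,0,0.8,0,40]]}}

```text
time: 18.33
position: [0.6276, -0.038, 0.0884]
ee_rot: [173.9, -40.0, 2.7]
contact_force: [-6.3, -0.0, 3.5]
width: 0.0396
```

```bash
python3 -c "
from h import *
plan((-.08,.016,.09),(-.1,.016,.12),(-.105,.141,.12),(-.105,.141,.08))"
```

```text
t 18.33 q [ 33.2  53.6 -60.9 137.9 127.9  61.9 150.2] p [ 0.6276 -0.038   0.0884] rpy [173.9 -40.    2.7] F [-6.3 -0.   3.5] tip [ 0.6347 -0.0389  0.08  ]
tip rack [-0.0075  0.0173  0.08  ] Rcols in rack [[0.765, 0.056, 0.642], [0.005, -0.997, 0.081], [0.645, -0.059, -0.762]]
(-0.08, 0.016, 0.09) [-49.   2. -54.]
(-0.1, 0.016, 0.12) [-45.   4. -90.]
(-0.105, 0.141, 0.12) [ -42. -121. -101.]
(-0.105, 0.141, 0.08) [ -68. -124.  -70.]
```

>>> {"fn": "servo_tool", "kwargs": {"deltas": [[-15,0,-15,0,40],[-30,0,-45,0,40],[-30,0,-77,0,40],[-30,0,-77,0,40]]}}

```text
time: 18.67
position: [0.5529, -0.0326, 0.1302]
ee_rot: [173.8, -40.0, 3.0]
contact_force: [-0.4, -0.0, 1.0]
width: 0.0399
```

>>> {"fn": "servo_tool", "kwargs": {"deltas": [[-46,0,-39,0,40],[-46,0,-39,0,40],[-46,0,-39,0,40],[-46,0,-39,0,40]]}}

```text
time: 19.0
position: [0.5353, -0.0323, 0.1459]
ee_rot: [174.1, -38.1, 2.7]
contact_force: [0.1, 1.1, -0.3]
width: 0.0403
```

>>> {"fn": "servo_tool", "kwargs": {"deltas": [[-46,0,-39,0,40],[-46,0,-39,0,40],[-46,0,-39,0,40],[-46,0,-39,0,40]]}}

```text
time: 19.33
position: [0.5163, -0.0281, 0.1663]
ee_rot: [174.4, -36.4, 2.2]
contact_force: [-0.1, -0.5, -0.3]
width: 0.0398
```

```bash
python3 -c "
from h import *
plan((-.105,.141,.12),(-.105,.141,.08))"
```

```text
t 19.33 q [ 38.5  41.8 -74.1 146.6 111.8  58.9 150.5] p [ 0.5163 -0.0281  0.1663] rpy [174.4 -36.4   2.2] F [-0.1 -0.5 -0.3] tip [ 0.5228 -0.0289  0.1574]
tip rack [-0.1196  0.0244  0.1574] Rcols in rack [[0.803, 0.051, 0.593], [0.005, -0.997, 0.079], [0.595, -0.06, -0.801]]
(-0.105, 0.141, 0.12) [  -4. -119.   32.]
(-0.105, 0.141, 0.08) [ -28. -122.   64.]
```

```bash
python3 - <<'E'
s=open('kin.py').read()
s=s.replace("[178.9,34.9,178.2])]","""[178.9,34.9,178.2]),
([54.3,50.8,-70.4,146.7,130.,58.6,136.4],[.533,-.1441,.1286],[-168.3,-39.5,-25.]),
([50.5,46.,-61.9,146.7,135.9,53.2,150.5],[.5342,-.1439,.1295],[173.7,-40.5,2.7]),
([43.2,50.5,-52.3,137.,140.2,49.8,150.5],[.6228,-.1458,.0835],[173.7,-40.6,2.7]),
([33.5,54.,-61.8,138.5,127.7,63.,150.2],[.6231,-.0384,.0887],[173.9,-40.,2.7]),
([-49.8,8.,15.7,104.8,25.6,41.7,150.4],[.621,.2504,.4837],[-147.8,-11.6,-72.8]),
([38.5,41.8,-74.1,146.6,111.8,58.9,150.5],[.5163,-.0281,.1663],[174.4,-36.4,2.2])]""")
s=s.replace("for a in (0,2.4,-2.4,4.7):","for a in (0,):").replace("for c in (0,1.57,3.14,-1.57):","for c in (1.57,):")
open('kin.py','w').write(s)
E
python3 kin.py; cat > t6.py <<'E'
from t5 import *
q0=np.clip(get_obs()['joints'],LO,HI);p0,R=F(q0);show(q0)
for mid in(None,(-.11,.141,.2),(-.05,.141,.3),(.0,.1,.4)):
  for tu in(0,.3,-.3,1.,2.):
    q=q0
    if mid is not None or tu:
        q=run(q,rw(*(mid or (-.11,.05,.2)))-.011*R[:,2],tu,14);q=run(q,F(q)[0],-tu,14)
    for P in((-.105,.141,.12),(-.105,.141,.08),(-.01,.141,.08)):
        t=rw(*P)-.011*R[:,2];q=run(q,t,0,12);e=np.linalg.norm(F(q)[0]-t);print(mid,tu,P,e.round(3),end=' ');show(q)
E
python3 t6.py
```

```text
0.0007615273727464262 [-1  1 -1  1 -1  1 -1] [-3.850e-02  1.539e+00  2.939e-01 -1.370e-02 -2.630e-02  6.456e-01
 -1.790e-02 -4.500e-03  4.391e-01 -1.110e-02 -1.100e-03  3.582e-01] 0.011962039655916357
[ 38.  42. -74. 147. 112.  59. 150.] [ 0.522 -0.026  0.161] [173.1 -36.2   2.2]
None 0 (-0.105, 0.141, 0.12) 0.0 [ 18.  49. -73. 144. 107.  73. 139.] [0.534 0.088 0.129] [173.1 -36.2   2.2]
None 0 (-0.105, 0.141, 0.08) 0.0 [ 15.  55. -69. 146. 112.  77. 135.] [0.534 0.088 0.089] [173.1 -36.2   2.2]
None 0 (-0.01, 0.141, 0.08) 0.0 [ 19.  54. -65. 134. 114.  67. 148.] [0.629 0.086 0.089] [173.1 -36.2   2.2]
None 0.3 (-0.105, 0.141, 0.12) 0.0 [ 12.  41. -58. 144. 112.  60. 134.] [0.534 0.088 0.129] [173.1 -36.2   2.2]
None 0.3 (-0.105, 0.141, 0.08) 0.0 [  9.  47. -55. 146. 118.  65. 129.] [0.534 0.088 0.089] [173.1 -36.2   2.2]
None 0.3 (-0.01, 0.141, 0.08) 0.0 [ 13.  47. -52. 134. 117.  56. 142.] [0.629 0.086 0.089] [173.1 -36.2   2.2]
None -0.3 (-0.105, 0.141, 0.12) 0.0 [ -6.  32. -27. 144. 126.  41. 121.] [0.534 0.088 0.129] [173.1 -36.2   2.2]
None -0.3 (-0.105, 0.141, 0.08) 0.0 [ -7. 
[... 5797 characters left out ...]
 0.0 [-18.  32. -11. 146. 140.  43. 105.] [0.534 0.088 0.129] [173.2 -40.2   2.5]
(0.0, 0.1, 0.4) 1.0 (-0.105, 0.141, 0.08) 0.003 [-36.  40.  15. 147. 164.  42.  79.] [0.536 0.089 0.089] [173.1 -40.2   2.5]
(0.0, 0.1, 0.4) 1.0 (-0.01, 0.141, 0.08) 0.0 [-32.  40.  17. 135. 166.  32.  82.] [0.629 0.086 0.089] [173.1 -40.2   2.5]
(0.0, 0.1, 0.4) 2.0 (-0.105, 0.141, 0.12) 0.003 [-15.  33. -15. 147. 141.  45. 104.] [0.536 0.089 0.13 ] [174.9 -41.    1.2]
(0.0, 0.1, 0.4) 2.0 (-0.105, 0.141, 0.08) 0.007 [-44.  43.  28. 147. 177.  43.  64.] [0.54  0.091 0.09 ] [174.8 -40.9   1.2]
(0.0, 0.1, 0.4) 2.0 (-0.01, 0.141, 0.08) 0.0 [-39.  43.  28. 136. 181.  33.  64.] [0.629 0.086 0.089] [174.8 -40.9   1.2]
```

>>> {"fn": "servo_tool", "kwargs": {"deltas": [[-6,-40,10,0,40],[-6,-80,20,0,40],[-6,-119,31,0,40],[-6,-119,31,0,40],[-28,-121,60,0,40],[-30,-121,63,0,40],[-30,-121,63,0,40],[-30,-121,63,0,40]]}}

```text
time: 20.0
position: [0.5317, 0.0866, 0.0884]
ee_rot: [174.4, -36.3, 2.2]
contact_force: [1.6, 0.3, -0.0]
width: 0.0398
```

```bash
python3 -c "
from h import *
plan((-.08,.141,.08),(-.012,.141,.08))"
```

```text
t 20.0 q [ 14.9  55.  -68.9 145.6 112.4  77.  135.4] p [0.5317 0.0866 0.0884] rpy [174.4 -36.3   2.2] F [ 1.6  0.3 -0. ] tip [0.5382 0.0858 0.0796]
tip rack [-0.1071  0.1395  0.0796] Rcols in rack [[0.804, 0.051, 0.592], [0.006, -0.997, 0.079], [0.594, -0.06, -0.802]]
(-0.08, 0.141, 0.08) [22. -1. 16.]
(-0.012, 0.141, 0.08) [77. -1. 56.]
```

>>> {"fn": "servo_tool", "kwargs": {"deltas": [[6,0,4,0,40],[12,0,8,0,40],[17,0,12,0,40],[22,0,16,0,40],[27,-1,20,0,40],[33,-1,24,0,40],[38,-1,28,0,40],[44,-1,32,0,40],[50,-1,36,0,40],[55,-1,40,0,40],[60,-1,44,0,40],[66,-1,48,0,40],[72,-1,52,0,40],[76,-1,55,0,40],[76,-1,55,0,40]]}}

```text
time: 21.25
position: [0.6268, 0.0859, 0.0897]
ee_rot: [174.4, -36.4, 2.2]
contact_force: [0.0, 0.1, -0.2]
width: 0.04
```

>>> {"fn": "servo_tool", "kwargs": {"deltas": [[0.8,0,0.6,0,40],[1.6,0,1.2,0,40],[1.6,0,1.2,0,40]]}}

```text
time: 21.5
position: [0.6288, 0.0859, 0.0897]
ee_rot: [174.4, -36.4, 2.2]
contact_force: [-1.1, -1.3, 0.5]
width: 0.0398
```

```bash
python3 -c "
from h import *
plan((-.0075,.141,.08))"
```

```text
t 21.5 q [ 18.9  53.6 -63.5 133.6 114.4  66.2 148.3] p [0.6288 0.0859 0.0897] rpy [174.4 -36.4   2.2] F [-1.1 -1.3  0.5] tip [0.6353 0.085  0.0809]
tip rack [-0.01    0.1411  0.0809] Rcols in rack [[0.803, 0.051, 0.593], [0.005, -0.997, 0.079], [0.595, -0.06, -0.801]]
(-0.0075, 0.141, 0.08) [1. 0. 2.]
```

>>> {"fn": "servo_tool", "kwargs": {"deltas": [[0.6,0,0.5,0,40],[1.2,0,0.9,0,40],[1.2,0,0.9,0,40]]}}

```text
time: 21.75
position: [0.6303, 0.0859, 0.0897]
ee_rot: [174.4, -36.4, 2.2]
contact_force: [-0.3, 0.5, 0.2]
width: 0.0403
```

>>> {"fn": "servo_tool", "kwargs": {"deltas": [[0.5,0,0.4,0,40],[1,0,0.7,0,40],[1,0,0.7,0,40]]}}

```text
time: 22.0
position: [0.6311, 0.0861, 0.0896]
ee_rot: [174.4, -36.4, 2.2]
contact_force: [-3.5, -0.3, 1.4]
width: 0.0402
```

>>> {"fn": "servo_tool", "kwargs": {"deltas": [[-15,0,-20,0,40],[-30,0,-47,0,0],[-32,40,-45,0,0],[-34,80,-43,0,0],[-36,120,-41,0,0],[-38,160,-38,0,0],[-40,200,-36,0,0],[-42,240,-33,0,0],[-44,280,-31,0,0],[-46,305,-29,0,0],[-46,305,-29,0,0],[-46,305,-29,0,0]]}}

```text
time: 23.0
position: [0.5711, -0.2194, 0.11]
ee_rot: [174.3, -36.4, 2.1]
contact_force: [0.1, 0.8, -0.7]
width: 0.0005
```

```bash
python3 -c "
from h import *
im=snapshot('top');crop('top',im,240,155,180,120,4.4,'c5')
plan((-.02,-.165,.085),(.044,-.165,.085))"
```

```text
t 23.05 q [ 49.5  41.1 -44.  136.9 145.3  32.6 149.5] p [ 0.5713 -0.2174  0.1099] rpy [174.4 -36.4   2.2] F [0.6 0.2 0.2] tip [ 0.5778 -0.2182  0.1011]
tip rack [-0.0599 -0.1635  0.1011] Rcols in rack [[0.803, 0.051, 0.593], [0.005, -0.997, 0.079], [0.596, -0.06, -0.801]]
(-0.02, -0.165, 0.085) [22.  0. 37.]
(0.044, -0.165, 0.085) [74.  1. 75.]
```

View pics/c5.png

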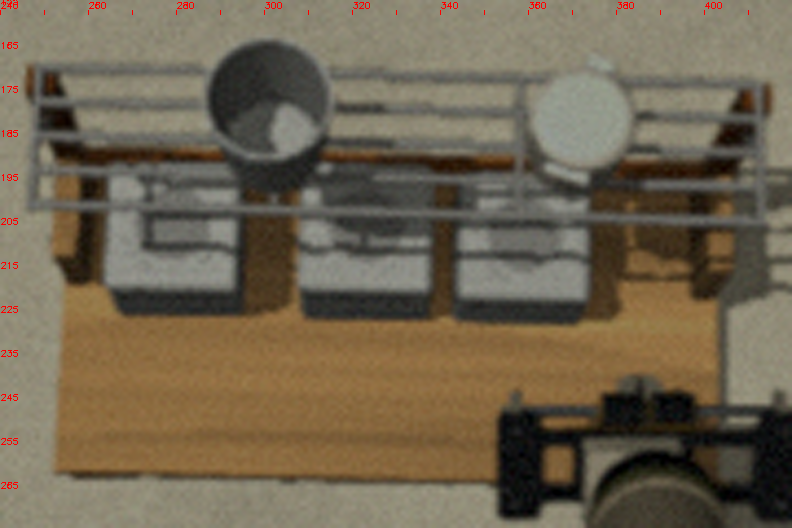

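The crop shows all three canisters squared up and home against the rail, with front edges at rows 222–224. The rack front corners have not moved. The closed fingers are at about (385,243), to the right of C's right face (374). Now I'll go in beside C.

>>> {"fn": "servo_tool", "kwargs": {"deltas": [[11,0,20,0,0],[22,0,37,0,0],[35,0,46,0,0],[48,0,56,0,0],[61,0,65,0,0],[74,0,75,0,0],[74,0,75,0,0]]}}

```text
time: 23.63
position: [0.6792, -0.2173, 0.0946]
ee_rot: [174.4, -36.6, 2.4]
contact_force: [0.9, -0.2, 0.7]
width: 0.0006
```

```bash
python3 -c "
from h import *
plan((.044,-.12,.085),(.044,-.07,.085),(.044,-.05,.085))"
```

```text
t 23.63 q [ 39.   43.1 -34.6 125.  143.3  25.5 149.7] p [ 0.6792 -0.2173  0.0946] rpy [174.4 -36.6   2.4] F [ 0.9 -0.2  0.7] tip [ 0.6858 -0.218   0.0858]
tip rack [ 0.048  -0.1606  0.0858] Rcols in rack [[0.801, 0.054, 0.596], [0.009, -0.997, 0.078], [0.598, -0.057, -0.799]]
(0.044, -0.12, 0.085) [ -1. -41.  -4.]
(0.044, -0.07, 0.085) [  1. -90.  -7.]
(0.044, -0.05, 0.085) [   2. -110.   -8.]
```

>>> {"fn": "servo_tool", "kwargs": {"deltas": [[0,-6,0,0,0],[0,-12,-1,0,0],[0,-18,-2,0,0],[0,-23,-2,0,0],[0,-28,-3,0,0],[0,-33,-3,0,0],[0,-38,-3,0,0],[0,-43,-4,0,0],[0,-43,-4,0,0]]}}

```text
time: 24.38
position: [0.6772, -0.1724, 0.0944]
ee_rot: [174.5, -36.6, 2.5]
contact_force: [-0.0, -1.7, 0.3]
width: 0.0005
```

>>> {"fn": "servo_tool", "kwargs": {"deltas": [[0,-5,0,0,0],[0,-10,-1,0,0],[0,-15,-1,0,0],[0,-20,-1,0,0],[0,-20,-1,0,0]]}}

```text
time: 24.8
position: [0.6772, -0.1508, 0.0938]
ee_rot: [174.5, -36.6, 2.6]
contact_force: [1.0, -0.5, 0.5]
width: 0.0008
```

```bash
python3 -c "
from h import *
im=snapshot('top');crop('top',im,240,155,180,120,4.4,'c6')
plan((.044,-.08,.085))"
```

```text
t 24.85 q [ 32.9  42.8 -35.9 127.9 139.4  30.8 147.1] p [ 0.677  -0.1509  0.0936] rpy [174.6 -36.5   2.6] F [-0.5 -0.3  0.1] tip [ 0.6835 -0.1516  0.0848]
tip rack [ 0.0441 -0.0942  0.0848] Rcols in rack [[0.801, 0.056, 0.595], [0.013, -0.997, 0.076], [0.598, -0.053, -0.8]]
(0.044, -0.08, 0.085) [  1. -14.  -1.]
```

View pics/c6.png

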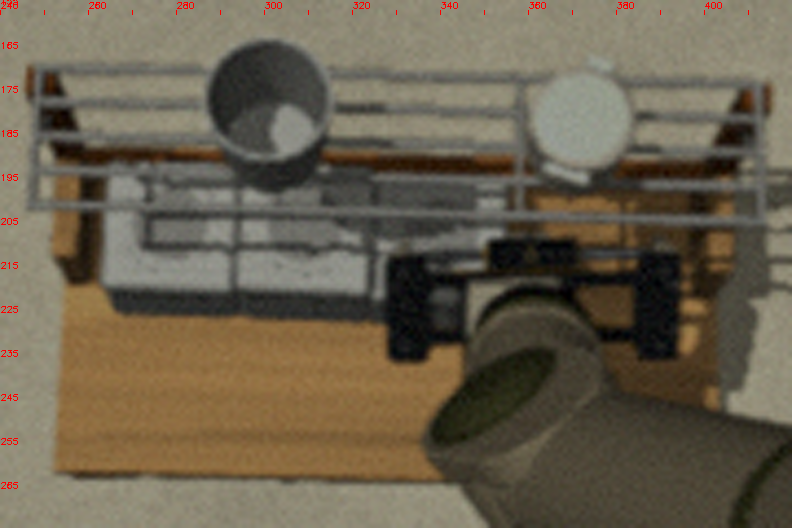

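The crop shows the three canisters lined up with no visible gaps between them. The left face at about 263 has one gap to go to the left panel (about 259).

>>> {"fn": "servo_tool", "kwargs": {"deltas": [[0,-4,0,0,0],[0,-8,0,0,0],[0,-12,-1,0,0],[0,-12,-1,0,0]]}}

```text
time: 25.18
position: [0.6763, -0.1378, 0.0933]
ee_rot: [174.6, -36.5, 2.6]
contact_force: [-0.6, -1.5, 1.8]
width: 0.0008
```

>>> {"fn": "servo_tool", "kwargs": {"deltas": [[0,-1.5,0,0,0],[0,-2,0,0,0],[0,-2,0,0,0]]}}

```text
time: 25.43
position: [0.6764, -0.136, 0.0933]
ee_rot: [174.6, -36.5, 2.6]
contact_force: [-0.5, -3.6, 2.7]
width: 0.0003
```

>>> {"fn": "servo_tool", "kwargs": {"deltas": [[0,-1,0,0,0],[0,-2,0,0,0],[0,-2,0,0,0]]}}

```text
time: 25.68
position: [0.6766, -0.1342, 0.0933]
ee_rot: [174.6, -36.5, 2.6]
contact_force: [-1.0, -4.4, 3.7]
width: 0.0003
```

>>> {"fn": "servo_tool", "kwargs": {"deltas": [[0,-0.8,0,0,0],[0,-1.5,0,0,0],[0,-1.5,0,0,0]]}}

```text
time: 25.93
position: [0.6766, -0.1337, 0.0933]
ee_rot: [174.5, -36.6, 2.5]
contact_force: [-0.3, -6.4, 3.4]
width: 0.0006
```

>>> {"fn": "servo_tool", "kwargs": {"deltas": [[0,-0.8,0,0,0],[0,-1.5,0,0,0],[0,-1.5,0,0,0]]}}

```text
time: 26.18
position: [0.6766, -0.1337, 0.0933]
ee_rot: [174.4, -36.6, 2.5]
contact_force: [-2.3, -7.9, 4.6]
width: 0.0006
```

```bash
python3 -c "
from h import *
s=snapshot('scene');t=snapshot('top')
a=cv2.resize(t[185:235,245:345,::-1],None,fx=7.8,fy=7.8,interpolation=cv2.INTER_CUBIC)
s0=cv2.imread('pics/scene0.png')
b=cv2.resize(s[250:340,290:390,::-1],(390,200*390//222),interpolation=cv2.INTER_CUBIC)
b=cv2.resize(s[275:320,300:400,::-1],None,fx=7.8,fy=4,interpolation=cv2.INTER_CUBIC)
cv2.imwrite('pics/c7.png',np.vstack([a,b]));cv2.imwrite('pics/top7.png',t[:,:,::-1])
st()"
```

```text
t 26.28 q [ 31.   42.8 -36.1 128.6 138.   32.5 146.3] p [ 0.6766 -0.1337  0.0933] rpy [174.4 -36.6   2.5] F [-1.9 -8.1  5.1] tip [ 0.6832 -0.1345  0.0845]
```

View pics/c7.png

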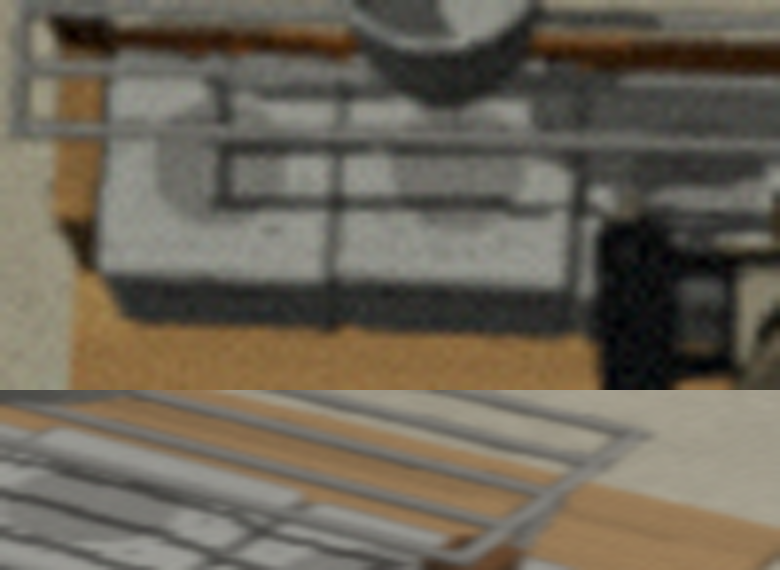

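>>> {"fn": "servo_tool", "kwargs": {"deltas": [[0,10,1,0,0],[0,22,1,0,0],[-20,22,-17,0,0],[-42,22,-36,0,0],[-65,22,-57,0,40],[-79,22,-69,0,40],[-79,22,-69,0,40],[-79,22,-69,0,40]]}}

```text
time: 26.95
position: [0.5709, -0.1536, 0.1029]
ee_rot: [174.5, -36.5, 2.4]
contact_force: [0.8, -0.2, 1.0]
width: 0.0227
```

```bash
python3 -c "
from h import *
plan((-.03,-.015,.085),(-.0105,-.015,.085))
t=snapshot('top');crop('top',t,240,155,180,120,4.4,'c8')"
```

```text
t 26.95 q [ 39.1  40.8 -41.1 140.5 145.4  38.7 140.7] p [ 0.5709 -0.1536  0.1029] rpy [174.5 -36.5   2.4] F [ 0.8 -0.2  1. ] tip [ 0.5775 -0.1544  0.0941]
tip rack [-0.0618 -0.0997  0.0941] Rcols in rack [[0.802, 0.054, 0.595], [0.01, -0.997, 0.078], [0.598, -0.056, -0.8]]
(-0.03, -0.015, 0.085) [ 25. -85.  22.]
(-0.0105, -0.015, 0.085) [ 40. -85.  33.]
```

View pics/c8.png

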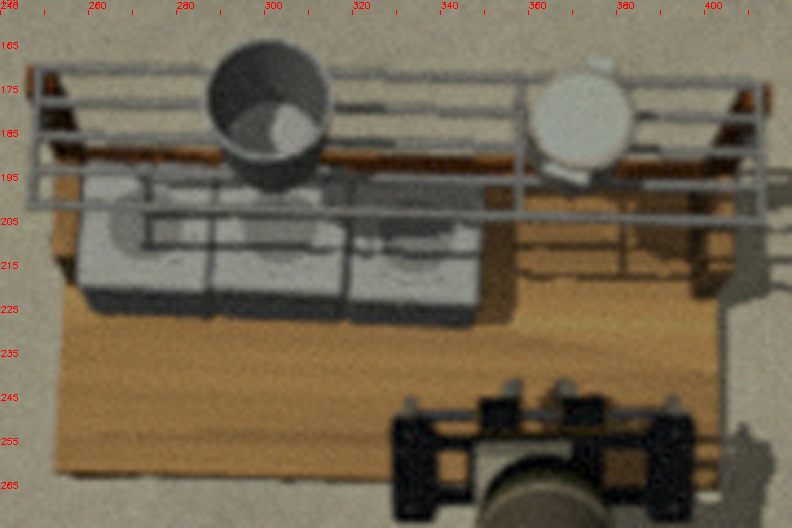

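The crop shows the finished row, from 258 to 350, with front lower edges at rows 226.5, 228 and 229. C may stick out slightly, so I'll touch up each front.

>>> {"fn": "servo_tool", "kwargs": {"deltas": [[5,-30,5,0,40],[10,-60,11,0,40],[20,-85,18,0,40],[25,-85,22,0,40],[33,-85,28,0,40],[39,-85,33,0,40],[39,-85,33,0,40]]}}

```text
time: 27.58
position: [0.626, -0.071, 0.0934]
ee_rot: [174.4, -36.6, 2.3]
contact_force: [0.6, 0.3, -0.6]
width: 0.0401
```

>>> {"fn": "servo_tool", "kwargs": {"deltas": [[0.8,0,0.6,0,40],[1.6,0,1.2,0,40],[1.6,0,1.2,0,40]]}}

```text
time: 27.83
position: [0.6267, -0.0721, 0.093]
ee_rot: [174.4, -36.5, 2.3]
contact_force: [-4.3, 1.9, 2.3]
width: 0.0401
```

```bash
python3 -c "
from h import *
plan((-.0077,-.015,.085))"
```

```text
t 27.83 q [ 26.4  42.6 -40.3 136.  135.5  41.9 140.5] p [ 0.6267 -0.0721  0.093 ] rpy [174.4 -36.5   2.3] F [-4.3  1.9  2.3] tip [ 0.6333 -0.0729  0.0843]
tip rack [-0.0081 -0.0168  0.0843] Rcols in rack [[0.802, 0.052, 0.595], [0.007, -0.997, 0.078], [0.598, -0.058, -0.8]]
(-0.0077, -0.015, 0.085) [ 1. -2. -0.]
```

>>> {"fn": "servo_tool", "kwargs": {"deltas": [[0.4,0,0.3,0,40],[0.8,0,0.6,0,40],[0.8,0,0.6,0,40]]}}

```text
time: 28.08
position: [0.6268, -0.0728, 0.0927]
ee_rot: [174.4, -36.5, 2.2]
contact_force: [-6.2, 0.2, 2.1]
width: 0.0402
```

>>> {"fn": "servo_tool", "kwargs": {"deltas": [[-12,0,-9,0,40],[-14,-30,-12,0,40],[-12,-60,-13,0,40],[-10,-93,-14,0,40],[-10,-93,-14,0,40],[-4,-93,-9,0,40],[1,-93,-6,0,40],[2,-93,-5,0,40],[2,-93,-5,0,40]]}}

```text
time: 28.83
position: [0.628, 0.0185, 0.0908]
ee_rot: [174.4, -36.5, 2.1]
contact_force: [0.7, 0.5, -0.6]
width: 0.0399
```

```bash
python3 -c "
from h import *
plan((-.0077,.077,.085))"
```

```text
t 28.83 q [ 15.3  43.4 -41.8 135.9 126.9  47.8 137.5] p [0.628  0.0185 0.0908] rpy [174.4 -36.5   2.1] F [ 0.7  0.5 -0.6] tip [0.6345 0.0176 0.082 ]
tip rack [-0.0091  0.0737  0.082 ] Rcols in rack [[0.802, 0.05, 0.595], [0.003, -0.997, 0.079], [0.597, -0.061, -0.8]]
(-0.0077, 0.077, 0.085) [ 3. -3. -2.]
```

>>> {"fn": "servo_tool", "kwargs": {"deltas": [[0.7,0,0.6,0,40],[1.5,0,1.1,0,40],[1.5,0,1.1,0,40]]}}

```text
time: 29.08
position: [0.6293, 0.0173, 0.0906]
ee_rot: [174.4, -36.4, 2.0]
contact_force: [-1.8, -1.9, 0.9]
width: 0.0401
```

>>> {"fn": "servo_tool", "kwargs": {"deltas": [[-12,0,-9,0,40],[-14,-30,-12,0,40],[-12,-60,-13,0,40],[-9,-93,-14,0,40],[-9,-93,-14,0,40],[-3,-93,-9,0,40],[2,-93,-6,0,40],[3,-93,-5,0,40],[3,-93,-5,0,40]]}}

```text
time: 29.83
position: [0.6315, 0.1087, 0.089]
ee_rot: [174.3, -36.5, 1.9]
contact_force: [-0.4, -0.5, 1.0]
width: 0.0399
```

```bash
python3 -c "
from h import *
plan((-.0077,.167,.085))"
```

```text
t 29.83 q [  4.8  44.4 -42.9 133.1 118.   51.8 136.4] p [0.6315 0.1087 0.089 ] rpy [174.3 -36.5   1.9] F [-0.4 -0.5  1. ] tip [0.638  0.1078 0.0802]
tip rack [-0.0079  0.1639  0.0802] Rcols in rack [[0.803, 0.047, 0.594], [-0.001, -0.997, 0.08], [0.596, -0.064, -0.8]]
(-0.0077, 0.167, 0.085) [ 3. -3. -4.]
```

>>> {"fn": "servo_tool", "kwargs": {"deltas": [[0.6,0,0.5,0,40],[1.2,0,0.9,0,40],[1.2,0,0.9,0,40]]}}

```text
time: 30.08
position: [0.6322, 0.1075, 0.0887]
ee_rot: [174.3, -36.4, 1.9]
contact_force: [-4.3, -0.7, 0.9]
width: 0.0399
```

>>> {"fn": "servo_tool", "kwargs": {"deltas": [[-15,0,-12,0,40],[-35,0,-32,0,40],[-50,0,-60,0,40],[-50,0,-90,0,40],[-50,0,-90,0,40],[-50,0,-90,0,40]]}}

```text
time: 30.58
position: [0.5392, 0.1137, 0.1326]
ee_rot: [174.3, -36.6, 1.9]
contact_force: [0.8, 0.3, -0.3]
width: 0.0398
```

```bash
python3 -c "
from h import *
st()
t=snapshot('top');s=snapshot('scene')
crop('top',t,240,155,180,70,4.4,'a');a=cv2.imread('pics/a.png')
b=cv2.resize(s[190:390,175:415,::-1],None,fx=1.35,fy=1.35)
c=np.zeros((b.shape[0],a.shape[1],3),np.uint8);c[:,:b.shape[1]]=b
o=cv2.resize(cv2.imread('pics/scene0.png')[190:390,175:415],None,fx=1.35,fy=1.35);c[:,-o.shape[1]:]=o
cv2.imwrite('pics/c9.png',np.vstack([a,c]))"
```

```text
t 30.58 q [  1.8  37.7 -47.6 142.7 112.9  54.7 129.4] p [0.5392 0.1137 0.1326] rpy [174.3 -36.6   1.9] F [ 0.8  0.3 -0.3] tip [0.5457 0.1128 0.1238]
```

View pics/c9.png

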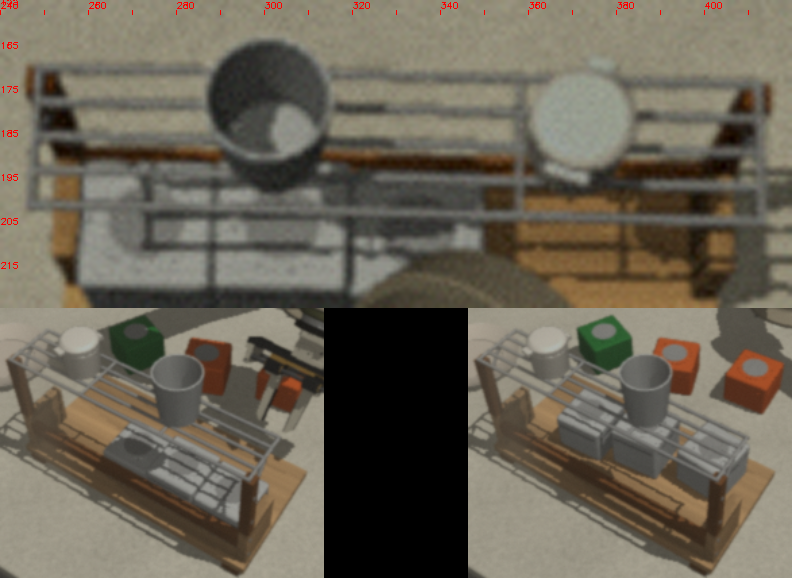

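The view shows a tight row against the left panel and rail. The rack, cup and salt cellar are where they started, and the gripper is clear. Handing in.

```bash
python3 -c "
from plant import *
print(job_done())"
```

```text
the job is handed in; nothing more can be done
None
```

The three canisters now stand in one row on the lower shelf, squarely against the back rail and slid up to the left-hand panel. I handed the job in at 30.6 s, and it reported no verdict.

**What I did:** The moves cannot tilt the tool directly. I drove the arm past its reach limits until the tool leaned about 36–40°, so the fingers could pass under the wire shelf. I then pushed each canister straight back with two fingers. After that I pushed the right-hand one from its side, so that all three slid left until they stalled on the panel. Last, I touched each front again.

**Last checks:**
- **Against the rail:** all three fronts gave contact with the fingertips within about 0.5 mm of the same depth. The final touches gave 2–6 N, and the highest reading against a canister that was home was 10 N along the push.
- **Against the left panel:** the side push stalled at about 8 N. The top view shows no visible gaps, but one pixel is about 3 mm, so the "under 5 mm" total rests mainly on that stall.
- **Rack and bystanders:** in the pictures the rack, cup and salt cellar had not visibly moved. I did not look at the plate and forks again at the end, but the last moves stayed clear of them. The gripper is clear and reads zero force.

**One check that disagreed:** an earlier picture suggested the right-hand canister stuck out 2–3 mm. The touch showed it was already home.

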